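Lay a flat corner brace in its kit tray

ROBOT

A 6-joint arm with a two-finger parallel gripper is mounted at the origin on the work surface. World frame = base frame: x ahead of the robot, y to its left, z up, the work surface at z = 0. Lengths are in m, angles in rad, forces in N, time in s.
With the tool pointing down it reaches from about 0.225 to 0.725 m from the base axis. Payload 3.1 kg.
Tool frame: the origin (TCP) lies at the very end of the fingers, on their centre line; the grasp point (between the pads) lies ctrl.grip_point_offset behind it (ctrl.grip_point_offset is the distance from the TCP to the grasp point, in m); z points along the fingers, x is the direction in which the jaws open and shut, and the axes are right-handed (so a half turn about z gives the same grasp; the last joint's range is limited). The gripper opens to 85 mm and grips with 20 to 120 N. Pads are 22 mm wide; open, the fingers measure 114 mm over their backs; the gripper's body (76 mm by 85 mm) begins 54 mm behind the grasp point. The pads swing forward as they close: fully open they stand 13 mm farther back than shut.
Start: joints at [-1.326, 0.048, 0.099, 1.622, 0, 1.443], TCP at [0.191, -0.489, 0.231] pointing down, gripper open.
Joint ranges: [-2.91, 2.91], [-0.99, 1.94], [-1.21, 1.42], [-2.12, 2.29], [-1.49, 1.47], [-3.14, 3.14]. Speed limits (rad/s): [2.79, 2.79, 3.14, 3.14, 3.14, 3.14].

INTERFACE

Orientations are given as a 3x3 rotation matrix whose columns are the frame's x, y, z axes.
In Python, from workcell import ctrl, get_image, camera_info gives the robot as it stands. The module is installed in compiled form; this text tells all that it offers.
- The arm moves only by the tool carry_out, never from a script. Its argument "steps" is a list of rows, each an object with "gripper": the closure, from -1 (fully open) to 1 (shut); "travel": the shift along the tool's x, y, z in m, a list of three; "rot": the turn, a rotation vector about the tool's x, y, z in rad, a list of three. In form: [{"gripper": gripper, "travel": [x, y, z], "rot": [wx, wy, wz]}, ...]. A call has 1 to 20 rows; each row shifts and turns the commanded pose from where the row before left it, along the tool's axes as they then stand; what a row does not reach is not made up. A row lasts 1/12 s, in which the tool goes at most 41.7 mm and 7.16 degrees, less where a joint would pass 70% of its speed; a pose out of reach is approached as far as the arm can. A call is refused whole if a number of a shift passes 0.0417 or a number of a turn 0.125, either way. A call with a gripper value outside its range is refused whole. The fingers move at their own pace and stop on an object; "squeeze" is the grip in N (left out, the last holds). Time passes only in rows, so rows that do not move let the fingers close. It gives the time, the measured TCP pose, the force and the opening at its end, in the units of the state.
- ctrl.get_obs(): the state, without advancing time (a new reading comes with each control period).
- get_image(name): name is "side" or "top"; returns the picture (480x640x3 uint8, red, green, blue); there is no depth.
- camera_info(name): a dict with "fx", "fy", "cx", "cy" (pixels), "k1" (the pictures are not rectified: a ray, as slopes to the right and down, at radius r is drawn at 1 + k1 r^2 times it, then the intrinsics apply), "eye" and "orientation" of the camera in the world. Camera axes: x right, y down, z forward; pixel columns grow to the right and rows downward; lengths in m; the calibration is good to about 2 mm. A picture is of the moment at which its call begins. camera_info takes no time and is no camera call.
- ctrl.hand_in(): hands the job in, once; it reports no verdict.
The state is a dict: "time": time; "qpos": joint angles; "joint_vel": joint speeds; "tau": joint torques, N m; "position": TCP position; "ee_rot": TCP orientation; "contact_force": force on the tool from outside, world axes, zero at the start; "ft_torque": the same for the moment, N m; "width": finger opening in m.
Only numpy, scipy, OpenCV 4.12 (cv2) and the standard library are available. Lean on these libraries where they do the work, as an engineer would, in place of code of your own. Each camera call takes 0.05 s, during which the arm holds its last target. There are 200 camera calls.

TASK

The blue kit tray still lacks its flat corner brace. Take the yellow-zinc L-shaped brace out of the red bin, lay it down flat on the green counter mat with its countersunk side up and let go of it; then pick it up again and lay it fully home in its L-shaped compartment of the tray, countersunk side up. Do not drop it on the way, and leave everything else where it is.

Things in the scene. Friction and masses are not known exactly. Their poses are not given: they have to be found in the camera images.
- brace_leg (a point): Centre of the long leg of the part to lay: an L-shaped yellow-zinc flat corner brace of 28 x 8 mm steel bar, 0.3 kg; legs 120 and 80 mm long over the corner. The point is 60 mm from both ends of the long leg, 4 mm from its faces. x = normal of the face with countersunk holes (plain holes on the other), z = along the long leg away from the corner, y = along the short leg away from the corner.
- brace_end (a point): Middle of the free end of the brace's long leg, 60 mm from brace_leg along z (same axes). At the start the brace stands on its 80 mm short-leg edge in a bin slot, long leg upright, this end 127 mm above the counter and 49 mm above the bin's rim. The long leg's inner edge is free from 28 to 120 mm from the corner end.
- bin: Red plastic bin, fixed, 175 (x) x 105 x 75 mm high, low front on its -x side; origin: centre of the underside, on the mat, 3 mm above the counter. Slots across it at x = -52, 0, 52 mm, each 11 mm wide between black dividers 46 mm high, floor 4 mm thick. Standing plates face along x, the brace's countersunk side to +x. 44 mm is free between neighbouring plates.
- bed (a point): Where brace_leg must come to lie in the tray's L-shaped compartment: 4 mm above its floor, 11 mm above the counter. Axes of the tray, z up. The brace's z must point to +x and its y to -y (short leg at the -x end, reaching to -y). Upright walls 10 mm high with 1.5 mm play all round; the brace's top ends 2 mm below the deck.
- tray: Blue fitted kit tray, fixed on the mat, 170 (x) x 220 (y) x 14 mm high, origin: centre of the underside, z up. The L-shaped compartment is on its +y side (bed at x 0, y 50 mm, tray floor 4 mm thick). At the middle of the long leg a finger scoop on either side, 34 mm along x, reaches 42 mm from the leg's centre line, as deep as the compartment. A straight plate lies on the -y side.
- mat: Dark green rubber counter mat, 560 (x) x 1000 (y) x 3 mm, under tray and bin; fixed, origin: centre of its underside. Between bin and tray it is free: at least 150 mm about y = 0, for x = 0.43 to 0.64 m.
- plate_a: Straight silver joining plate, 110 x 40 x 8 mm, standing on end in another slot of the bin, origin at its foot. To be left alone.
- plate_b: A second straight joining plate like it, in the remaining slot. To be left alone.
- tray_plate: Straight silver joining plate, 110 x 40 x 8 mm, lying in its compartment of the tray, origin at its underside. To be left alone.
- castor: Castor, 60 mm plate on the mat, wheel up, 69 mm high, beyond the work area. To be left alone.
- padlock: Brass padlock lying flat, 36 x 44 x 16 mm, steel shackle to its +x, between the robot and the free part of the mat. To be left alone.
- screw_box: Cardboard box of screws, 55 x 90 x 42 mm, beyond the work area. To be left alone.
- driver: Screwdriver with a yellow handle, 180 mm long, lying across beyond the free part of the mat. To be left alone.
There are look-alikes about, which are no part of the job. Leave any pink or purple look-alike of the part that bears brace_leg alone.

How it is judged:
On the way:
1. the brace lies flat on the mat, countersunk side up, let go and at rest (angle between brace_leg's own x axis and vertical below 0.06 rad and height (world z) of brace_leg between 0.0055 and 0.0095 m and contact force between brace and the fingers below 0.05 N and linear speed of brace below 0.02 m/s), for 0.2 s.
At the end, for the whole second after the job is handed in: The brace lies in the L-shaped compartment, countersunk side up: the centre of its long leg within 5 mm of the compartment's mark sideways and not more than 2 mm above it, flat within 0.04 rad, along the compartment within 0.07 rad, at rest and released (horizontal distance between brace_leg and bed below 0.005 m and z of brace_leg in the frame of bed below 0.002 m and angle between brace_leg's own x axis and vertical below 0.04 rad and angle between the z axis of brace_leg and the x axis of bed, either way round below 0.07 rad and linear speed of brace below 0.01 m/s and contact force between brace and the fingers below 0.05 N); the robot touches nothing.
It fails at once if the brace is dropped (falls free faster than 0.8 m/s) (linear speed of brace above 0.8 m/s and contact force between brace and the fingers below 0.05 N).
It fails at once if a plate in the bin or in the tray is disturbed (moved more than 20 mm) (distance of any of plate_a, plate_b, tray_plate from where it was at the start of the episode above 0.02 m).
It fails at once if something else on the counter is pushed away (moved more than 30 mm) (distance of any of castor, padlock, screw_box, driver from where it was at the start of the episode above 0.03 m).
It also fails if it takes over 72 s, if anything falls off the work surface, if the arm or the gripper's body presses on something with over 40 N, if the wrist force passes 120 N, or if a joint passes its speed limit or range.

## Working session

There is one attempt and no reset: what is moved stays moved. The work goes in short steps, Python scripts to look and compute and a tool call to move; the robot and the scene stay as the last step left them, time stands still between calls to the robot, and variables do not carry over. Pictures are saved under pics/ and viewed, about 8 in all and at most 12, crops included, and the job is handed in when it is done.

Besides the shell and the picture viewer there is one more tool, called after "Call:" as a command line: name --argument value ..., lists and objects as JSON in quotes. carry_out: Moves the arm, as the interface text tells. Its arguments: {"type":"object","properties":{"steps":{"type":"array","items":{"type":"object","properties":{"gripper":{"type":"number"},"travel":{"type":"array","items":{"type":"number"}},"rot":{"type":"array","items":{"type":"number"}}}}},"squeeze":{"type":"number"}},"required":["steps"]}

```bash
mkdir -p pics; python3 - <<'E'
from workcell import ctrl,get_image,camera_info
import cv2,numpy as np
for n in("top","side"):
    im=get_image(n); cv2.imwrite(f"pics/{n}0.png",im[:,:,::-1])
    i=camera_info(n); print(n,{k:np.round(v,4).tolist() for k,v in i.items()})
print(ctrl.get_obs(),ctrl.grip_point_offset)
E
```

```text
top {'fx': 549.2028, 'fy': 549.2028, 'cx': 319.2096, 'cy': 233.5623, 'k1': -0.1719, 'eye': [0.4428, -0.0036, 1.1827], 'orientation': [[0.0236, -0.992, 0.124], [-0.9993, -0.02, 0.0305], [-0.0277, -0.1247, -0.9918]]}
side {'fx': 512.9948, 'fy': 512.9948, 'cx': 317.0438, 'cy': 244.7642, 'k1': -0.0464, 'eye': [0.2415, 0.7604, 0.8202], 'orientation': [[-0.9186, -0.2515, 0.3048], [-0.395, 0.6082, -0.6885], [-0.0123, -0.7529, -0.6581]]}
{'time': 0.1, 'qpos': array([-1.32584508e+00,  4.86504314e-02,  9.77382347e-02,  1.62193248e+00,
       -2.68549403e-05,  1.44299153e+00]), 'joint_vel': array([ 4.79005632e-04, -1.74727534e-04,  4.10550764e-03, -9.46572435e-05,
        1.28325365e-03, -6.00983181e-04]), 'tau': array([ 3.72374037e-03, -3.39851546e+01,  3.20935464e+01,  1.57882663e-02,
        3.09505663e-05, -2.68981807e-06]), 'position': array([ 0.19104496, -0.48843778,  0.23023965]), 'ee_rot': array([[ 3.64183083e-01, -9.31327230e-01, -5.22795794e-04],
       [-9.31325153e-01, -3.64183383e-01,  1.98068900e-03],
       [-2.03506314e-03, -2.34440555e-04, -9.99997902e-01]]), 'contact_force': array([-0.18710651, -0.5365062 , -0.08812401]), 'ft_torque': array([0.02150281, 0.00233948, 0.000705  ]), 'width': 0.08523407358155186} 0.0187
```

View pics/top0.png

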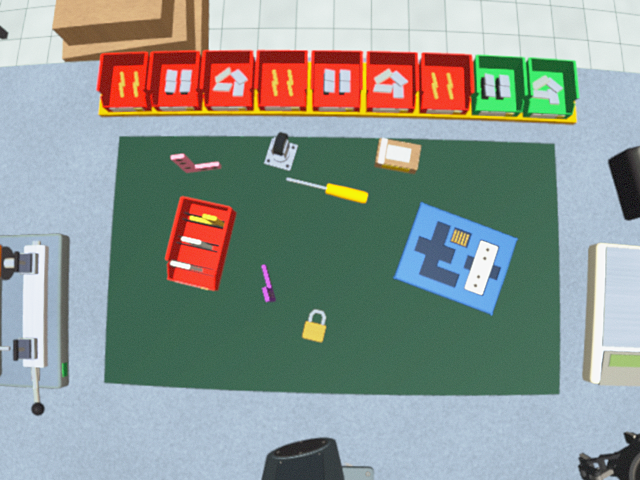

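View pics/side0.png

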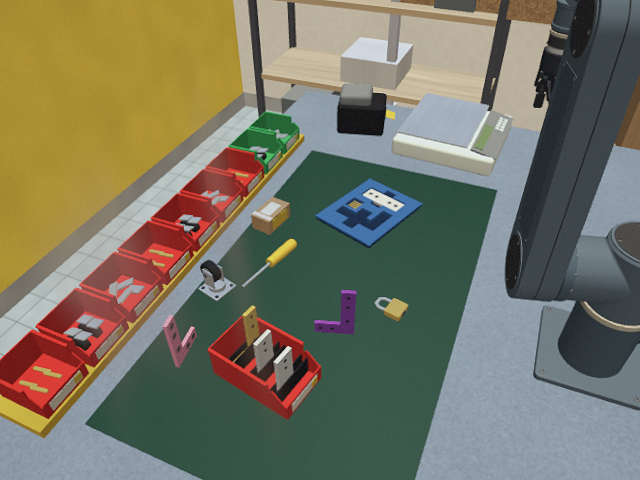

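The top view shows the red bin at about (200,243), with the yellow brace in its far (+x) slot near (205,218). The blue tray is at (456,258), the purple decoy at (266,283) and the padlock at (314,327). The side view shows the brace end at about (250,312). Next I'll rectify and measure these.

```bash
cat > h.py <<'E'
from workcell import ctrl,get_image,camera_info
import cv2,numpy as np
def cam(n):
    i=camera_info(n);return i,np.array([[i['fx'],0,i['cx']],[0,i['fy'],i['cy']],[0,0,1]]),np.array([i['k1'],0,0,0,0.])
def ray(n,p):
    i,K,d=cam(n);u=cv2.undistortPoints(np.array(p,float).reshape(-1,1,2),K,d).reshape(-1,2)
    return np.array(i['eye']),np.c_[u,np.ones(len(u))]@np.array(i['orientation']).T
def plane(n,p,z):
    e,r=ray(n,p);return e+r*((z-e[2])/r[:,2])[:,None]
def proj(n,P):
    i,K,d=cam(n);R=np.array(i['orientation']).T
    return cv2.projectPoints(np.array(P,float).reshape(-1,1,3),cv2.Rodrigues(R)[0],-R@np.array(i['eye']),K,d)[0].reshape(-1,2)
def blobs(im,lo,hi,amin=20):
    m=cv2.inRange(cv2.cvtColor(im,cv2.COLOR_RGB2HSV),lo,hi);n,l,s,c=cv2.connectedComponentsWithStats(m)
    return [(l==k,s[k],c[k]) for k in range(1,n) if s[k,4]>=amin]
E
python3 - <<'E'
from h import *
t=cv2.imread("pics/top0.png")[:,:,::-1].copy();s=cv2.imread("pics/side0.png")[:,:,::-1].copy()
def rect(m,n,z):
    ys,xs=np.nonzero(m);h=cv2.convexHull(np.c_[xs,ys].astype(np.int32))[:,0]
    w=plane(n,h,z)[:,:2]
    return cv2.minAreaRect((w*1000).astype(np.float32))
for m,st,c in blobs(t,(100,120,100),(115,255,255),1000): print('tray',st,rect(m,'top',.017))
for m,st,c in blobs(t,(0,180,100),(5,255,255),500):
    if st[1]>150: print('bin',st,rect(m,'top',.078))
for n,im in(('top',t),('side',s)):
    for m,st,c in blobs(im,(18,120,100),(32,255,255),15):
        if (n=='top' and st[1]>150) or (n=='side' and st[0]>200 and st[1]>150): print('yel',n,st,c,plane(n,[c],.127)[0].round(3))
a=cv2.resize(t[190:300,155:245,::-1],None,fx=4.4,fy=4.4,interpolation=2)
b=cv2.resize(s[295:415,205:325,::-1],None,fx=3.3,fy=3.3,interpolation=2)
c=np.zeros((490,800,3),np.uint8);c[:a.shape[0],:a.shape[1]]=a[:490];c[:b.shape[0],400:400+b.shape[1]]=b
cv2.imwrite("pics/c1.png",c)
E
```

```text
tray [ 393  202  125  114 5681] ((542.6105346679688, -261.69061279296875), (227.09341430664062, 177.66189575195312), 70.44820404052734)
bin [ 165  197   71   93 3730] ((557.6591796875, 278.6559753417969), (123.02180480957031, 173.73193359375), 79.03598022460938)
yel top [381 164  30   9 128] [395.484375  167.7578125] [ 0.709 -0.119  0.127]
yel top [325 183  43  21 518] [346.58880309 192.81660232] [ 0.656 -0.023  0.127]
yel top [190 214  34  13 246] [206.57317073 219.50813008] [0.598 0.251 0.127]
yel top [452 230  17  16 105] [459.6        238.16190476] [ 0.571 -0.244  0.127]
yel top [302 321  24  21 372] [313.48924731 331.32795699] [0.387 0.035 0.127]
yel side [236 173  13   4  23] [241.56521739 174.82608696] [ 0.836 -0.133  0.127]
yel side [259 173   3   7  15] [260. 176.] [ 0.792 -0.146  0.127]
yel side [350 203  10   5  20] [354.6  205.05] [ 0.538 -0.122  0.127]
yel side [272 208  16  22 181] [279.55248619 218.44198895] [ 0.673 -0.014  0.127]
yel side [213 223   4   7  21] [214.42857143 226.14285714] [0.791 0.064 0.127]
yel side [266 239  31  28 370] [281.31621622 251.91891892] [0.621 0.083 0.127]
yel side [242 306  17  41 395] [250.44050633 324.55443038] [0.587 0.275 0.127]
yel side [384 310  19  11  97] [392.82474227 315.06185567] [0.364 0.158 0.127]
yel side [312 377   5  10  26] [313.96153846 381.34615385] [0.438 0.338 0.127]
```

View pics/c1.png

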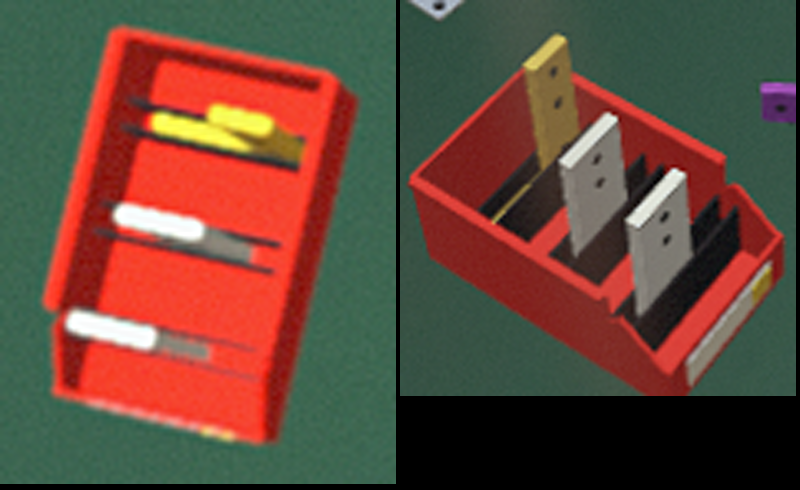

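```bash
python3 - <<'E'
from h import *
C=lambda p:(np.array(p)/4.4+[155,190])
S=lambda p:((np.array(p)-[400,0])/3.3+[205,295])
def ang(v):return np.degrees(np.arctan2(v[1],v[0]))
P=plane('top',C([(115,30),(335,75),(47,305),(275,440)]),.078);print(P.round(4));print(ang(P[0]-P[1]),ang(P[0]-P[2]),np.linalg.norm(P[0]-P[1]))
B=plane('top',C([(211,114),(271,124),(241,119.5)]),.127);print(B.round(4),ang(B[0]-B[1]))
W=plane('top',C([(118,214),(200,230),(70,320),(152,336)]),.117);print(W.round(4),ang(W[0]-W[1]),ang(W[0]+W[1]-W[2]-W[3]))
Q=plane('side',S([(525,63),(557,35),(567,42),(535,70)]),.127);print(Q.round(4),Q.mean(0),ang(Q[0]-Q[1]))
# tray: mask, compartment
t=cv2.imread("pics/top0.png")[:,:,::-1].copy()
E
```

```text
[[0.6524 0.3201 0.078 ]
 [0.6324 0.2131 0.078 ]
 [0.5211 0.3456 0.078 ]
 [0.4615 0.2339 0.078 ]]
79.40671882278441 -10.98875226008795 0.10888214891697845
[[0.6054 0.2591 0.127 ]
 [0.6013 0.2315 0.127 ]
 [0.6031 0.2452 0.127 ]] 81.64920389296968
[[0.5604 0.3023 0.117 ]
 [0.554  0.264  0.117 ]
 [0.5119 0.3221 0.117 ]
 [0.5057 0.2837 0.117 ]] 80.4686940696501 -22.210202079716574
[[0.6107 0.2585 0.127 ]
 [0.6045 0.2339 0.127 ]
 [0.5969 0.2363 0.127 ]
 [0.6033 0.2608 0.127 ]] [0.60385946 0.2473589  0.127     ] 75.76100386341699
```

```bash
cat >> h.py <<'E'
from scipy.spatial.transform import Rotation as Ro
import json
def tool(xang,tilt,tang):
    """tool x horizontal at xang deg; tool z tilted by tilt deg from down towards horizontal heading tang (perp to x)"""
    a,t,h=np.radians([xang,tilt,tang]);x=np.array([np.cos(a),np.sin(a),0])
    z=np.array([np.sin(t)*np.cos(h),np.sin(t)*np.sin(h),-np.cos(t)]);return np.c_[x,np.cross(z,x),z]
def rows(p1,R1,n,g,start=None):
    o=ctrl.get_obs();p0,R0=(o['position'],o['ee_rot']) if start is None else start
    w=Ro.from_matrix(R0.T@R1).as_rotvec()/n;R=R0;d=(np.array(p1)-p0)/n;out=[]
    for k in range(n):
        out.append({"gripper":g,"travel":[round(v,4) for v in (R.T@d).tolist()],"rot":[round(v,4) for v in w.tolist()]})
        R=R@Ro.from_rotvec(w).as_matrix()
    for k in range(0,n,20): print(json.dumps(out[k:k+20],separators=(',',':')))
def st():
    o=ctrl.get_obs();print('t',round(o['time'],2),'p',o['position'].round(4),'w',round(o['width'],4),'F',o['contact_force'].round(1),'q',o['qpos'].round(2));print(o['ee_rot'].round(3).tolist())
E
python3 - <<'E'
from h import *
B=np.array([.6035,.246]);o=ctrl.get_obs()
rows([.45,-.1,.33],tool(5,0,0),20,-1)
rows([.60,.246,.30],tool(79.5,0,0),20,-1,([.45,-.1,.33],tool(5,0,0)))
E
```

```text
[{"gripper":-1,"travel":[-0.0134,-0.0191,-0.005],"rot":[-0.0001,0.0001,-0.0643]},{"gripper":-1,"travel":[-0.0121,-0.02,-0.005],"rot":[-0.0001,0.0001,-0.0643]},{"gripper":-1,"travel":[-0.0108,-0.0207,-0.005],"rot":[-0.0001,0.0001,-0.0643]},{"gripper":-1,"travel":[-0.0095,-0.0213,-0.005],"rot":[-0.0001,0.0001,-0.0643]},{"gripper":-1,"travel":[-0.0081,-0.0219,-0.005],"rot":[-0.0001,0.0001,-0.0643]},{"gripper":-1,"travel":[-0.0067,-0.0224,-0.005],"rot":[-0.0001,0.0001,-0.0643]},{"gripper":-1,"travel":[-0.0052,-0.0228,-0.005],"rot":[-0.0001,0.0001,-0.0643]},{"gripper":-1,"travel":[-0.0037,-0.023,-0.005],"rot":[-0.0001,0.0001,-0.0643]},{"gripper":-1,"travel":[-0.0022,-0.0232,-0.005],"rot":[-0.0001,0.0001,-0.0643]},{"gripper":-1,"travel":[-0.0007,-0.0233,-0.005],"rot":[-0.0001,0.0001,-0.0643]},{"gripper":-1,"travel":[0.0008,-0.0233,-0.005],"rot":[-0.0001,0.0001,-0.0643]},{"gripper":-1,"travel":[0.0023,-0.0232,-0.005],"rot":[-0.0001,0.0001,-0.0643]},{"gripper":-1,"travel":[0.0037,-0.023,-0.005],"rot":[-0.0001,0.0001,-0.0643]},{"gripper":-1,"travel":[0.0052,-0.0228,-0.005],"rot":[-0.0001,0.00
[... 1198 characters left out ...]
pper":-1,"travel":[0.0172,-0.0078,0.0015],"rot":[0.0,0.0,-0.065]},{"gripper":-1,"travel":[0.0177,-0.0066,0.0015],"rot":[0.0,0.0,-0.065]},{"gripper":-1,"travel":[0.018,-0.0055,0.0015],"rot":[0.0,0.0,-0.065]},{"gripper":-1,"travel":[0.0184,-0.0043,0.0015],"rot":[0.0,0.0,-0.065]},{"gripper":-1,"travel":[0.0186,-0.0031,0.0015],"rot":[0.0,0.0,-0.065]},{"gripper":-1,"travel":[0.0188,-0.0019,0.0015],"rot":[0.0,0.0,-0.065]},{"gripper":-1,"travel":[0.0188,-0.0006,0.0015],"rot":[0.0,0.0,-0.065]},{"gripper":-1,"travel":[0.0188,0.0006,0.0015],"rot":[0.0,0.0,-0.065]},{"gripper":-1,"travel":[0.0188,0.0018,0.0015],"rot":[0.0,0.0,-0.065]},{"gripper":-1,"travel":[0.0186,0.003,0.0015],"rot":[0.0,0.0,-0.065]}]
```

```bash
cat >> h.py <<'E'
def arc(p1,R1,n,start=None,show=True):
    "n identical rows (constant tool twist)"
    o=ctrl.get_obs();p0,R0=(o['position'],o['ee_rot']) if start is None else start
    w=Ro.from_matrix(np.array(R0).T@R1).as_rotvec()/n
    S=sum(Ro.from_rotvec(k*w).as_matrix() for k in range(n))
    d=np.linalg.solve(np.array(R0)@S,np.array(p1)-p0)
    print(n,'rows travel',d.round(4).tolist(),'rot',w.round(4).tolist())
E
python3 - <<'E'
from h import *
a=([.45,-.1,.33],tool(5,0,0));b=([.60,.246,.30],tool(79.5,0,0))
c=tool(79.5,30,169.5)
arc(*a,20);arc(*b,18,a)
arc([.62,.246,.25],c,6,b)
E
```

```text
20 rows travel [0.0, -0.025, -0.005] rot [-0.0001, 0.0001, -0.0643]
18 rows travel [0.0202, -0.01, 0.0017] rot [0.0, 0.0, -0.0722]
6 rows travel [0.0006, 0.0051, 0.0075] rot [0.0873, 0.0, -0.0]
```

Call:
carry_out --steps '[{"gripper": -1, "travel": [0, -0.025, -0.005], "rot": [0, 0, -0.0643]}, {"gripper": -1, "travel": [0, -0.025, -0.005], "rot": [0, 0, -0.0643]}, {"gripper": -1, "travel": [0, -0.025, -0.005], "rot": [0, 0, -0.0643]}, {"gripper": -1, "travel": [0, -0.025, -0.005], "rot": [0, 0, -0.0643]}, {"gripper": -1, "travel": [0, -0.025, -0.005], "rot": [0, 0, -0.0643]}, {"gripper": -1, "travel": [0, -0.025, -0.005], "rot": [0, 0, -0.0643]}, {"gripper": -1, "travel": [0, -0.025, -0.005], "rot": [0, 0, -0.0643]}, {"gripper": -1, "travel": [0, -0.025, -0.005], "rot": [0, 0, -0.0643]}, {"gripper": -1, "travel": [0, -0.025, -0.005], "rot": [0, 0, -0.0643]}, {"gripper": -1, "travel": [0, -0.025, -0.005], "rot": [0, 0, -0.0643]}, {"gripper": -1, "travel": [0, -0.025, -0.005], "rot": [0, 0, -0.0643]}, {"gripper": -1, "travel": [0, -0.025, -0.005], "rot": [0, 0, -0.0643]}, {"gripper": -1, "travel": [0, -0.025, -0.005], "rot": [0, 0, -0.0643]}, {"gripper": -1, "travel": [0, -0.025, -0.005], "rot": [0, 0, -0.0643]}, {"gripper": -1, "travel": [0, -0.025, -0.005], "rot": [0, 0, -0.0643]}, {"gripper": -1, "travel": [0, -0.025, -0.005], "rot": [0, 0, -0.0643]}, {"gripper": -1, "travel": [0, -0.025, -0.005], "rot": [0, 0, -0.0643]}, {"gripper": -1, "travel": [0, -0.025, -0.005], "rot": [0, 0, -0.0643]}, {"gripper": -1, "travel": [0, -0.025, -0.005], "rot": [0, 0, -0.0643]}, {"gripper": -1, "travel": [0, -0.025, -0.005], "rot": [0, 0, -0.0643]}]'

```text
time: 1.77
position: [0.4495, -0.0994, 0.3308]
ee_rot: [[0.996, 0.091, -0.001], [0.091, -0.996, 0.001], [-0.001, -0.001, -1.0]]
contact_force: [1.1, 0.9, 0.6]
width: 0.0856
```

Call:
carry_out --steps '[{"gripper": -1, "travel": [0.0202, -0.01, 0.0017], "rot": [0, 0, -0.0722]}, {"gripper": -1, "travel": [0.0202, -0.01, 0.0017], "rot": [0, 0, -0.0722]}, {"gripper": -1, "travel": [0.0202, -0.01, 0.0017], "rot": [0, 0, -0.0722]}, {"gripper": -1, "travel": [0.0202, -0.01, 0.0017], "rot": [0, 0, -0.0722]}, {"gripper": -1, "travel": [0.0202, -0.01, 0.0017], "rot": [0, 0, -0.0722]}, {"gripper": -1, "travel": [0.0202, -0.01, 0.0017], "rot": [0, 0, -0.0722]}, {"gripper": -1, "travel": [0.0202, -0.01, 0.0017], "rot": [0, 0, -0.0722]}, {"gripper": -1, "travel": [0.0202, -0.01, 0.0017], "rot": [0, 0, -0.0722]}, {"gripper": -1, "travel": [0.0202, -0.01, 0.0017], "rot": [0, 0, -0.0722]}, {"gripper": -1, "travel": [0.0202, -0.01, 0.0017], "rot": [0, 0, -0.0722]}, {"gripper": -1, "travel": [0.0202, -0.01, 0.0017], "rot": [0, 0, -0.0722]}, {"gripper": -1, "travel": [0.0202, -0.01, 0.0017], "rot": [0, 0, -0.0722]}, {"gripper": -1, "travel": [0.0202, -0.01, 0.0017], "rot": [0, 0, -0.0722]}, {"gripper": -1, "travel": [0.0202, -0.01, 0.0017], "rot": [0, 0, -0.0722]}, {"gripper": -1, "travel": [0.0202, -0.01, 0.0017], "rot": [0, 0, -0.0722]}, {"gripper": -1, "travel": [0.0202, -0.01, 0.0017], "rot": [0, 0, -0.0722]}, {"gripper": -1, "travel": [0.0202, -0.01, 0.0017], "rot": [0, 0, -0.0722]}, {"gripper": -1, "travel": [0.0202, -0.01, 0.0017], "rot": [0, 0, -0.0722]}, {"gripper": -1, "travel": [0, 0, 0], "rot": [0, 0, 0]}]'

```text
time: 3.35
position: [0.5984, 0.2501, 0.299]
ee_rot: [[0.176, 0.984, -0.003], [0.984, -0.176, 0.002], [0.001, -0.004, -1.0]]
contact_force: [0.1, 0.4, -0.0]
width: 0.0852
```

Call:
carry_out --steps '[{"gripper": -1, "travel": [0.0006, 0.0051, 0.0075], "rot": [0.0873, 0, 0]}, {"gripper": -1, "travel": [0.0006, 0.0051, 0.0075], "rot": [0.0873, 0, 0]}, {"gripper": -1, "travel": [0.0006, 0.0051, 0.0075], "rot": [0.0873, 0, 0]}, {"gripper": -1, "travel": [0.0006, 0.0051, 0.0075], "rot": [0.0873, 0, 0]}, {"gripper": -1, "travel": [0.0006, 0.0051, 0.0075], "rot": [0.0873, 0, 0]}, {"gripper": -1, "travel": [0.0006, 0.0051, 0.0075], "rot": [0.0873, 0, 0]}, {"gripper": -1, "travel": [0, 0, 0], "rot": [0, 0, 0]}, {"gripper": -1, "travel": [0, 0, 0], "rot": [0, 0, 0]}]'

```text
time: 4.02
position: [0.6133, 0.2488, 0.2066]
ee_rot: [[0.195, 0.899, -0.393], [0.981, -0.169, 0.1], [0.024, -0.405, -0.914]]
contact_force: [0.3, -0.7, 0.8]
width: 0.0852
```

```bash
python3 - <<'E'
from h import *
st();print(tool(79.5,30,169.5).round(3).tolist())
E
```

```text
t 4.02 p [0.6133 0.2488 0.2066] w 0.0852 F [ 0.3 -0.7  0.8] q [0.2  1.07 1.42 2.29 0.18 0.36]
[[0.195, 0.899, -0.393], [0.981, -0.169, 0.1], [0.024, -0.405, -0.914]]
[[0.182, 0.852, -0.492], [0.983, -0.158, 0.091], [0.0, -0.5, -0.866]]
```

```bash
python3 - <<'E'
from h import *
R=tool(79.5,26,169.5);T=np.array([.598,.2482,.089])
a=(T-.07*R[:,2],R);print(a[0]);arc(*a,8);arc(T,R,10,a)
E
```

```text
[0.62817214 0.24260792 0.15191558]
8 rows travel [-0.0005, 0.0047, 0.0054] rot [0.0046, -0.0033, -0.0002]
10 rows travel [-0.0, -0.0, 0.007] rot [0.0, 0.0, 0.0]
```

Call:
carry_out --steps '[{"gripper": -1, "travel": [-0.0005, 0.0047, 0.0054], "rot": [0.0046, -0.0033, 0]}, {"gripper": -1, "travel": [-0.0005, 0.0047, 0.0054], "rot": [0.0046, -0.0033, 0]}, {"gripper": -1, "travel": [-0.0005, 0.0047, 0.0054], "rot": [0.0046, -0.0033, 0]}, {"gripper": -1, "travel": [-0.0005, 0.0047, 0.0054], "rot": [0.0046, -0.0033, 0]}, {"gripper": -1, "travel": [-0.0005, 0.0047, 0.0054], "rot": [0.0046, -0.0033, 0]}, {"gripper": -1, "travel": [-0.0005, 0.0047, 0.0054], "rot": [0.0046, -0.0033, 0]}, {"gripper": -1, "travel": [-0.0005, 0.0047, 0.0054], "rot": [0.0046, -0.0033, 0]}, {"gripper": -1, "travel": [-0.0005, 0.0047, 0.0054], "rot": [0.0046, -0.0033, 0]}, {"gripper": -1, "travel": [0, 0, 0], "rot": [0, 0, 0]}]'

```text
time: 4.77
position: [0.6261, 0.2427, 0.1518]
ee_rot: [[0.183, 0.887, -0.424], [0.983, -0.163, 0.082], [0.004, -0.432, -0.902]]
contact_force: [0.6, 0.6, 0.0]
width: 0.0854
```

```bash
python3 - <<'E'
from h import *
st()
R=tool(79.5,26,169.5);arc([.598,.2482,.089],R,10)
s=get_image('side');c=cv2.resize(s[200:420,180:400,::-1],None,fx=2.7,fy=2.7,interpolation=2);cv2.imwrite('pics/s1.png',c)
E
```

```text
t 4.77 p [0.6261 0.2427 0.1518] w 0.0854 F [0.6 0.6 0. ] q [0.19 1.15 1.42 2.26 0.16 0.34]
[[0.183, 0.887, -0.424], [0.983, -0.163, 0.082], [0.004, -0.432, -0.902]]
10 rows travel [0.0, 0.0002, 0.0069] rot [0.0007, -0.0004, 0.0001]
```

View pics/s1.png

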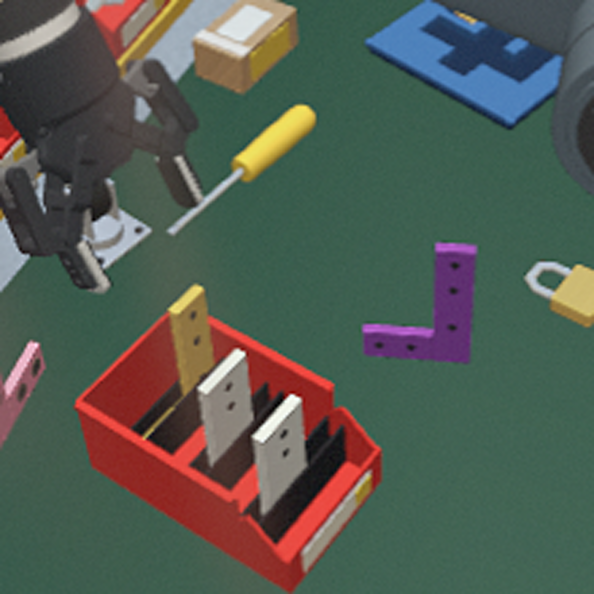

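The side view shows the open fingers above and beyond the brace top at (187,290), straddling it with nothing in the way. Next I'll descend and close.

Call:
carry_out --steps '[{"gripper": -1, "travel": [0, 0, 0.007], "rot": [0, 0, 0]}, {"gripper": -1, "travel": [0, 0, 0.007], "rot": [0, 0, 0]}, {"gripper": -1, "travel": [0, 0, 0.007], "rot": [0, 0, 0]}, {"gripper": -1, "travel": [0, 0, 0.007], "rot": [0, 0, 0]}, {"gripper": -1, "travel": [0, 0, 0.007], "rot": [0, 0, 0]}, {"gripper": -1, "travel": [0, 0, 0.007], "rot": [0, 0, 0]}, {"gripper": -1, "travel": [0, 0, 0.007], "rot": [0, 0, 0]}, {"gripper": -1, "travel": [0, 0, 0.007], "rot": [0, 0, 0]}, {"gripper": -1, "travel": [0, 0, 0.007], "rot": [0, 0, 0]}, {"gripper": -1, "travel": [0, 0, 0.007], "rot": [0, 0, 0]}, {"gripper": -1, "travel": [0, 0, 0], "rot": [0, 0, 0]}]'

```text
time: 5.73
position: [0.5957, 0.249, 0.0907]
ee_rot: [[0.182, 0.888, -0.423], [0.983, -0.163, 0.083], [0.005, -0.431, -0.903]]
contact_force: [-0.0, -0.3, 0.1]
width: 0.0854
```

Call:
carry_out --squeeze 70 --steps '[{"gripper": 0.2}, {"gripper": 0.4}, {"gripper": 0.6}, {"gripper": 0.8}, {"gripper": 1}, {"gripper": 1}, {"gripper": 1}, {"gripper": 1}, {"gripper": 1}, {"gripper": 1}]'

```text
validation failed for argument at $.st...
```

Call:
carry_out --squeeze 80 --steps '[{"gripper": 0.3, "travel": [0, 0, 0], "rot": [0, 0, 0]}, {"gripper": 1, "travel": [0, 0, 0], "rot": [0, 0, 0]}, {"gripper": 1, "travel": [0, 0, 0], "rot": [0, 0, 0]}, {"gripper": 1, "travel": [0, 0, 0], "rot": [0, 0, 0]}, {"gripper": 1, "travel": [0, 0, 0], "rot": [0, 0, 0]}, {"gripper": 1, "travel": [0, 0, 0], "rot": [0, 0, 0]}, {"gripper": 1, "travel": [0, 0, 0], "rot": [0, 0, 0]}, {"gripper": 1, "travel": [0, 0, 0], "rot": [0, 0, 0]}, {"gripper": 1, "travel": [0, 0, 0], "rot": [0, 0, 0]}, {"gripper": 1, "travel": [0, 0, 0], "rot": [0, 0, 0]}]'

```text
time: 6.57
position: [0.5966, 0.2484, 0.0915]
ee_rot: [[0.183, 0.888, -0.421], [0.983, -0.163, 0.082], [0.005, -0.429, -0.903]]
contact_force: [-0.1, -3.7, 2.4]
width: 0.0264
```

```bash
python3 - <<'E'
from h import *
st()
R=ctrl.get_obs()['ee_rot'];print('up 1m in tool',(R.T@[0,0,1]).round(3))
s=get_image('side');c=cv2.resize(s[250:420,180:400,::-1],None,fx=3.4,fy=3.4,interpolation=2);cv2.imwrite('pics/s2.png',c)
E
```

```text
t 6.57 p [0.5966 0.2484 0.0915] w 0.0264 F [-0.1 -3.7  2.4] q [0.21 0.89 0.86 1.96 0.17 0.36]
[[0.183, 0.888, -0.421], [0.983, -0.163, 0.082], [0.005, -0.429, -0.903]]
up 1m in tool [ 0.005 -0.429 -0.903]
```

View pics/s2.png

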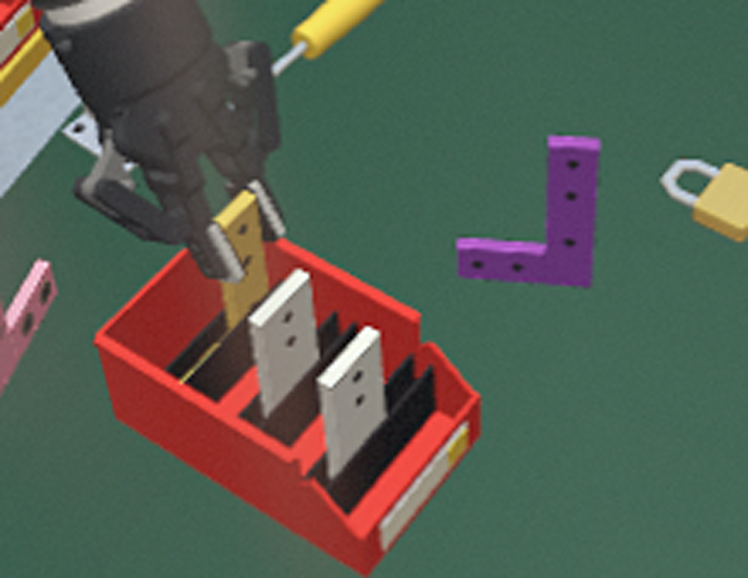

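The side view shows both pads on the edges of the brace top at (240,225); width reads 26.4 mm, so it is gripped. Lifting straight up.

Call:
carry_out --steps '[{"gripper": 1, "travel": [0, -0.0018, -0.0038], "rot": [0, 0, 0]}, {"gripper": 1, "travel": [0, -0.0018, -0.0038], "rot": [0, 0, 0]}, {"gripper": 1, "travel": [0, -0.0036, -0.0076], "rot": [0, 0, 0]}, {"gripper": 1, "travel": [0, -0.0036, -0.0076], "rot": [0, 0, 0]}, {"gripper": 1, "travel": [0, -0.0036, -0.0076], "rot": [0, 0, 0]}, {"gripper": 1, "travel": [0, -0.0036, -0.0076], "rot": [0, 0, 0]}, {"gripper": 1, "travel": [0, -0.0036, -0.0076], "rot": [0, 0, 0]}, {"gripper": 1, "travel": [0, -0.0036, -0.0076], "rot": [0, 0, 0]}, {"gripper": 1, "travel": [0, -0.0036, -0.0076], "rot": [0, 0, 0]}, {"gripper": 1, "travel": [0, -0.0036, -0.0076], "rot": [0, 0, 0]}, {"gripper": 1, "travel": [0, -0.0036, -0.0076], "rot": [0, 0, 0]}, {"gripper": 1, "travel": [0, 0, 0], "rot": [0, 0, 0]}]'

```text
time: 7.62
position: [0.5971, 0.2486, 0.178]
ee_rot: [[0.183, 0.89, -0.418], [0.983, -0.163, 0.084], [0.007, -0.426, -0.905]]
contact_force: [-0.4, -0.8, -2.1]
width: 0.0267
```

```bash
python3 - <<'E'
from h import *
st()
print('padlock',plane('top',[(314,327)],.01),'purple base',plane('top',[(268,298)],.0),'driver tip/handle',plane('top',[(288,179),(367,199)],.015),'castor',plane('top',[(281,153)],.03))
# next: vertical tool, higher; then above mat with tilt
a=([.59,.25,.28],tool(79.5,-10,169.5))
b=([.50,-.04,.25],tool(110,-55,200))
arc(*a,12);arc(*b,16,a)
E
```

```text
t 7.62 p [0.5971 0.2486 0.178 ] w 0.0267 F [-0.4 -0.8 -2.1] q [0.21 0.94 1.12 2.16 0.17 0.36]
[[0.183, 0.89, -0.418], [0.983, -0.163, 0.084], [0.007, -0.426, -0.905]]
padlock [[0.38979913 0.03871229 0.01      ]] purple base [[0.44871203 0.13969006 0.        ]] driver tip/handle [[ 0.70732008  0.10309491  0.015     ]
 [ 0.66617484 -0.06922853  0.015     ]] castor [[0.76150768 0.11888167 0.03      ]]
12 rows travel [0.0, -0.002, -0.0084] rot [-0.0512, -0.0006, 0.0]
16 rows travel [-0.018, -0.0067, -0.0026] rot [-0.0479, 0.0183, -0.0288]
```

Call:
carry_out --steps '[{"gripper": 1, "travel": [0, -0.002, -0.0084], "rot": [-0.0512, 0, 0]}, {"gripper": 1, "travel": [0, -0.002, -0.0084], "rot": [-0.0512, 0, 0]}, {"gripper": 1, "travel": [0, -0.002, -0.0084], "rot": [-0.0512, 0, 0]}, {"gripper": 1, "travel": [0, -0.002, -0.0084], "rot": [-0.0512, 0, 0]}, {"gripper": 1, "travel": [0, -0.002, -0.0084], "rot": [-0.0512, 0, 0]}, {"gripper": 1, "travel": [0, -0.002, -0.0084], "rot": [-0.0512, 0, 0]}, {"gripper": 1, "travel": [0, -0.002, -0.0084], "rot": [-0.0512, 0, 0]}, {"gripper": 1, "travel": [0, -0.002, -0.0084], "rot": [-0.0512, 0, 0]}, {"gripper": 1, "travel": [0, -0.002, -0.0084], "rot": [-0.0512, 0, 0]}, {"gripper": 1, "travel": [0, -0.002, -0.0084], "rot": [-0.0512, 0, 0]}, {"gripper": 1, "travel": [0, -0.002, -0.0084], "rot": [-0.0512, 0, 0]}, {"gripper": 1, "travel": [0, -0.002, -0.0084], "rot": [-0.0512, 0, 0]}]'

```text
time: 8.62
position: [0.5882, 0.2492, 0.2774]
ee_rot: [[0.183, 0.969, 0.168], [0.983, -0.181, -0.026], [0.005, 0.17, -0.985]]
contact_force: [-0.3, -1.0, -3.0]
width: 0.0264
```

Call:
carry_out --steps '[{"gripper": 1, "travel": [-0.018, -0.0067, -0.0026], "rot": [-0.0479, 0.0183, -0.0288]}, {"gripper": 1, "travel": [-0.018, -0.0067, -0.0026], "rot": [-0.0479, 0.0183, -0.0288]}, {"gripper": 1, "travel": [-0.018, -0.0067, -0.0026], "rot": [-0.0479, 0.0183, -0.0288]}, {"gripper": 1, "travel": [-0.018, -0.0067, -0.0026], "rot": [-0.0479, 0.0183, -0.0288]}, {"gripper": 1, "travel": [-0.018, -0.0067, -0.0026], "rot": [-0.0479, 0.0183, -0.0288]}, {"gripper": 1, "travel": [-0.018, -0.0067, -0.0026], "rot": [-0.0479, 0.0183, -0.0288]}, {"gripper": 1, "travel": [-0.018, -0.0067, -0.0026], "rot": [-0.0479, 0.0183, -0.0288]}, {"gripper": 1, "travel": [-0.018, -0.0067, -0.0026], "rot": [-0.0479, 0.0183, -0.0288]}, {"gripper": 1, "travel": [-0.018, -0.0067, -0.0026], "rot": [-0.0479, 0.0183, -0.0288]}, {"gripper": 1, "travel": [-0.018, -0.0067, -0.0026], "rot": [-0.0479, 0.0183, -0.0288]}, {"gripper": 1, "travel": [-0.018, -0.0067, -0.0026], "rot": [-0.0479, 0.0183, -0.0288]}, {"gripper": 1, "travel": [-0.018, -0.0067, -0.0026], "rot": [-0.0479, 0.0183, -0.0288]}, {"gripper": 1, "travel": [-0.018, -0.0067, -0.0026], "rot": [-0.0479, 0.0183, -0.0288]}, {"gripper": 1, "travel": [-0.018, -0.0067, -0.0026], "rot": [-0.0479, 0.0183, -0.0288]}, {"gripper": 1, "travel": [-0.018, -0.0067, -0.0026], "rot": [-0.0479, 0.0183, -0.0288]}, {"gripper": 1, "travel": [-0.018, -0.0067, -0.0026], "rot": [-0.0479, 0.0183, -0.0288]}, {"gripper": 1, "travel": [0, 0, 0], "rot": [0, 0, 0]}]'

```text
time: 10.03
position: [0.4966, -0.0446, 0.241]
ee_rot: [[-0.332, 0.549, 0.767], [0.943, 0.184, 0.276], [0.01, 0.815, -0.579]]
contact_force: [0.4, -0.5, -4.5]
width: 0.0266
```

```bash
python3 - <<'E'
from h import *
st()
s=get_image('side');c=cv2.resize(s[120:400,180:500,::-1],None,fx=2,fy=2,interpolation=2);cv2.imwrite('pics/s3.png',c)
E
```

```text
t 10.03 p [ 0.4966 -0.0446  0.241 ] w 0.0266 F [ 0.4 -0.5 -4.5] q [-0.71 -0.84 -0.82  0.99  0.79 -0.79]
[[-0.332, 0.549, 0.767], [0.943, 0.184, 0.276], [0.01, 0.815, -0.579]]
```

View pics/s3.png

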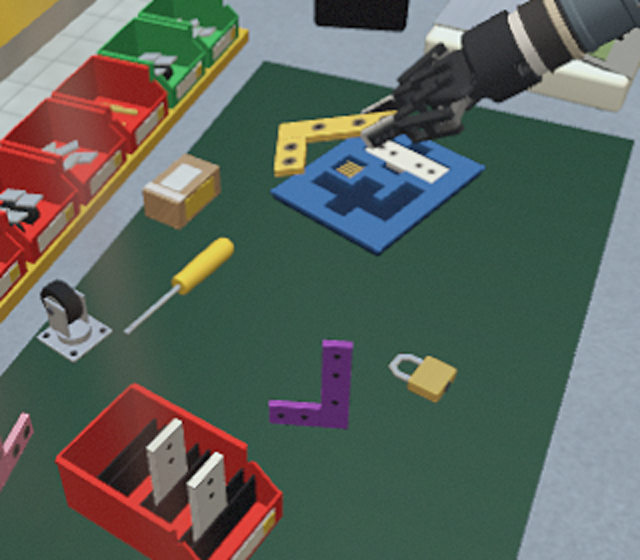

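The side view shows the brace held nearly flat, countersunk holes up, with the short leg at the far end pointing toward +y. Next I'll compute how far to descend.

```bash
python3 - <<'E'
from h import *
Rg=np.array([[.183,.888,-.421],[.983,-.163,.082],[.005,-.429,-.903]]);pg=np.array([.5966,.2484,.0915])
a=np.radians(-10.5);bx=np.array([np.cos(a),np.sin(a),0]);by=np.array([-np.sin(a),np.cos(a),0]);bz=np.array([0,0,1.])
RB=Rg.T@np.c_[bx,by,bz];eB=Rg.T@(np.array([.6037,.2468,.127])-pg);print('end in tool',eB)
np.savez('g.npz',RB=RB,eB=eB)
def lows(p,R):
    Rb=R@RB;e=p+R@eB
    pts={k:(e+Rb@v) for k,v in dict(end=[-4e-3,0,0],cA=[-4e-3,-.014,-.12],cB=[-4e-3,.066,-.12]).items()}
    print({k:v.round(4).tolist() for k,v in pts.items()},'xb',Rb[:,0].round(3),'zb',Rb[:,2].round(3))
    print('tip lo',[(p+R@np.array([0,s*.011,0]))[2].round(4) for s in(1,-1)],'body lo',(p-R[:,2]*.0727)[2]-.042*np.hypot(R[2,0],R[2,1]))
o=ctrl.get_obs();lows(o['position'],o['ee_rot'])
R=tool(110,-55,200);lows(np.array([.50,-.04,.025]),R)
arc([.50,-.04,.055],R,12)
E
```

```text
end in tool [-9.60000e-05 -8.66390e-03 -3.51768e-02]
{'end': [0.4647, -0.0545, 0.2518], 'cA': [0.5808, -0.0286, 0.231], 'cB': [0.5545, 0.0469, 0.2318]} xb [0.166 0.048 0.985] zb [-0.929 -0.326  0.172]
tip lo [np.float64(0.2514), np.float64(0.2335)] body lo 0.25025742117785643
{'end': [0.4677, -0.0519, 0.0341], 'cA': [0.5838, -0.0252, 0.0142], 'cB': [0.5567, 0.0501, 0.0141]} xb [0.156 0.058 0.986] zb [-0.928 -0.332  0.167]
tip lo [np.float64(0.034), np.float64(0.016)] body lo 0.03229462106258339
12 rows travel [0.0, -0.0126, 0.0093] rot [-0.0005, 0.0001, -0.0012]
```

Call:
carry_out --steps '[{"gripper": 1, "travel": [0, -0.0126, 0.0093], "rot": [-0.0005, 0, -0.0012]}, {"gripper": 1, "travel": [0, -0.0126, 0.0093], "rot": [-0.0005, 0, -0.0012]}, {"gripper": 1, "travel": [0, -0.0126, 0.0093], "rot": [-0.0005, 0, -0.0012]}, {"gripper": 1, "travel": [0, -0.0126, 0.0093], "rot": [-0.0005, 0, -0.0012]}, {"gripper": 1, "travel": [0, -0.0126, 0.0093], "rot": [-0.0005, 0, -0.0012]}, {"gripper": 1, "travel": [0, -0.0126, 0.0093], "rot": [-0.0005, 0, -0.0012]}, {"gripper": 1, "travel": [0, -0.0126, 0.0093], "rot": [-0.0005, 0, -0.0012]}, {"gripper": 1, "travel": [0, -0.0126, 0.0093], "rot": [-0.0005, 0, -0.0012]}, {"gripper": 1, "travel": [0, -0.0126, 0.0093], "rot": [-0.0005, 0, -0.0012]}, {"gripper": 1, "travel": [0, -0.0126, 0.0093], "rot": [-0.0005, 0, -0.0012]}, {"gripper": 1, "travel": [0, -0.0126, 0.0093], "rot": [-0.0005, 0, -0.0012]}, {"gripper": 1, "travel": [0, -0.0126, 0.0093], "rot": [-0.0005, 0, -0.0012]}, {"gripper": 1, "travel": [0, 0, 0], "rot": [0, 0, 0]}, {"gripper": 1, "travel": [0, 0, 0], "rot": [0, 0, 0]}]'

```text
time: 11.25
position: [0.5026, -0.0364, 0.0572]
ee_rot: [[-0.351, 0.534, 0.769], [0.936, 0.203, 0.286], [-0.003, 0.821, -0.571]]
contact_force: [0.5, -0.8, -2.6]
width: 0.0267
```

```bash
python3 - <<'E'
from h import *
st();o=ctrl.get_obs();arc(o['position']-[0,0,.036],tool(110,-55,200),9)
E
```

```text
t 11.25 p [ 0.5026 -0.0364  0.0572] w 0.0267 F [ 0.5 -0.8 -2.6] q [-0.69 -0.71 -1.14  0.52  0.79 -0.78]
[[-0.351, 0.534, 0.769], [0.936, 0.203, 0.286], [-0.003, 0.821, -0.571]]
9 rows travel [0.0, -0.0033, 0.0023] rot [0.0003, -0.0007, 0.0008]
```

```bash
python3 - <<'E'
from h import *
o=ctrl.get_obs();arc(o['position']+[.035,0,-.036],tool(110,-55,200),9)
E
```

```text
9 rows travel [-0.0013, -0.0012, 0.0053] rot [0.0003, -0.0007, 0.0008]
```

Call:
carry_out --steps '[{"gripper": 1, "travel": [-0.0013, -0.0012, 0.0053], "rot": [0, 0, 0]}, {"gripper": 1, "travel": [-0.0013, -0.0012, 0.0053], "rot": [0, 0, 0]}, {"gripper": 1, "travel": [-0.0013, -0.0012, 0.0053], "rot": [0, 0, 0]}, {"gripper": 1, "travel": [-0.0013, -0.0012, 0.0053], "rot": [0, 0, 0]}, {"gripper": 1, "travel": [-0.0013, -0.0012, 0.0053], "rot": [0, 0, 0]}, {"gripper": 1, "travel": [-0.0013, -0.0012, 0.0053], "rot": [0, 0, 0]}, {"gripper": 1, "travel": [-0.0013, -0.0012, 0.0053], "rot": [0, 0, 0]}, {"gripper": 1, "travel": [-0.0013, -0.0012, 0.0053], "rot": [0, 0, 0]}, {"gripper": 1, "travel": [-0.0013, -0.0012, 0.0053], "rot": [0, 0, 0]}, {"gripper": 1, "travel": [0, 0, 0], "rot": [0, 0, 0]}, {"gripper": 1, "travel": [0, 0, 0], "rot": [0, 0, 0]}]'

```text
time: 12.17
position: [0.5394, -0.0378, 0.0241]
ee_rot: [[-0.35, 0.531, 0.772], [0.937, 0.205, 0.284], [-0.007, 0.823, -0.569]]
contact_force: [-0.1, 0.2, -2.8]
width: 0.0269
```

```bash
python3 - <<'E'
from h import *
st();g=np.load('g.npz');o=ctrl.get_obs();p,R=o['position'],o['ee_rot'];Rb=R@g['RB'];e=p+R@g['eB']
print('corner low',[(e+Rb@np.array(v))[2] for v in([-.004,-.014,-.12],[-.004,.066,-.12])],'tip',p[2]-.011*abs(R[2,1]))
print('down1mm',(R.T@[0,0,-.001]).round(5))
c=np.hstack([get_image('side')[150:310,210:450],get_image('top')[160:320,220:460]]);cv2.imwrite('pics/s4.png',cv2.resize(c[:,:,::-1],None,fx=1.65,fy=1.65,interpolation=2))
E
```

```text
t 12.17 p [ 0.5394 -0.0378  0.0241] w 0.0269 F [-0.1  0.2 -2.8] q [-0.62 -0.48 -1.1   0.26  0.74 -0.7 ]
[[-0.35, 0.531, 0.772], [0.937, 0.205, 0.284], [-0.007, 0.823, -0.569]]
corner low [np.float64(0.013897801780490736), np.float64(0.013251256032926043)] tip 0.015076194572635383
down1mm [ 1.0e-05 -8.2e-04  5.7e-04]
```

View pics/s4.png

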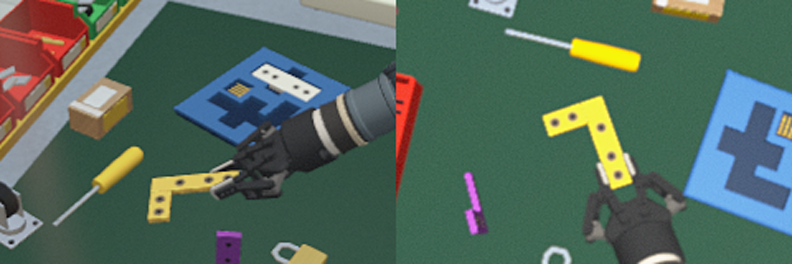

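The views show the brace about 10 mm above the open mat, clear of the driver, tray and padlock. Next I'll lower it gently.

Call:
carry_out --squeeze 40 --steps '[{"gripper": 1, "travel": [0, -0.001, 0.0007], "rot": [0, 0, 0]}, {"gripper": 1, "travel": [0, -0.001, 0.0007], "rot": [0, 0, 0]}, {"gripper": 1, "travel": [0, -0.001, 0.0007], "rot": [0, 0, 0]}, {"gripper": 1, "travel": [0, -0.001, 0.0007], "rot": [0, 0, 0]}, {"gripper": 1, "travel": [0, -0.001, 0.0007], "rot": [0, 0, 0]}, {"gripper": 1, "travel": [0, -0.001, 0.0007], "rot": [0, 0, 0]}, {"gripper": 1, "travel": [0, -0.001, 0.0007], "rot": [0, 0, 0]}, {"gripper": 1, "travel": [0, -0.001, 0.0007], "rot": [0, 0, 0]}, {"gripper": 1, "travel": [0, 0, 0], "rot": [0, 0, 0]}, {"gripper": 1, "travel": [0, 0, 0], "rot": [0, 0, 0]}]'

```text
time: 13.1
position: [0.5387, -0.0379, 0.0128]
ee_rot: [[-0.349, 0.532, 0.771], [0.937, 0.203, 0.284], [-0.006, 0.822, -0.569]]
contact_force: [0.0, -0.4, -2.3]
width: 0.0267
```

Call:
carry_out --steps '[{"gripper": 1, "travel": [0, -0.0004, 0.0003], "rot": [0, 0, 0]}, {"gripper": 1, "travel": [0, 0, 0], "rot": [0, 0, 0]}]'

```text
time: 13.27
position: [0.5388, -0.0379, 0.0126]
ee_rot: [[-0.349, 0.531, 0.772], [0.937, 0.204, 0.284], [-0.006, 0.822, -0.569]]
contact_force: [-1.2, -0.1, -2.4]
width: 0.0265
```

Call:
carry_out --squeeze 20 --steps '[{"gripper": 0.2, "travel": [0, 0, 0], "rot": [0, 0, 0]}, {"gripper": 0, "travel": [0, 0, 0], "rot": [0, 0, 0]}, {"gripper": -0.5, "travel": [0, 0, 0], "rot": [0, 0, 0]}, {"gripper": -1, "travel": [0, 0, 0], "rot": [0, 0, 0]}, {"gripper": -1, "travel": [0, 0, 0], "rot": [0, 0, 0]}, {"gripper": -1, "travel": [0, 0, 0], "rot": [0, 0, 0]}, {"gripper": -1, "travel": [0, 0, 0], "rot": [0, 0, 0]}, {"gripper": -1, "travel": [0, 0, 0], "rot": [0, 0, 0]}]'

```text
time: 13.93
position: [0.5387, -0.0379, 0.0123]
ee_rot: [[-0.349, 0.532, 0.771], [0.937, 0.203, 0.284], [-0.006, 0.822, -0.569]]
contact_force: [-0.2, 0.0, -0.0]
width: 0.0853
```

Call:
carry_out --steps '[{"gripper": -1, "travel": [0, 0.003, -0.01], "rot": [0, 0, 0]}, {"gripper": -1, "travel": [0, 0.003, -0.015], "rot": [0, 0, 0]}, {"gripper": -1, "travel": [0, 0.01, -0.02], "rot": [0.06, 0, 0]}, {"gripper": -1, "travel": [0, 0.01, -0.025], "rot": [0.1, 0, 0]}, {"gripper": -1, "travel": [0, 0.01, -0.025], "rot": [0.1, 0, 0]}, {"gripper": -1, "travel": [0, 0.01, -0.025], "rot": [0.1, 0, 0]}, {"gripper": -1, "travel": [0, 0.01, -0.025], "rot": [0.1, 0, 0]}, {"gripper": -1, "travel": [0, 0, -0.02], "rot": [0.1, 0, 0]}, {"gripper": -1, "travel": [0, 0, 0], "rot": [0.1, 0, 0]}, {"gripper": -1, "travel": [0, 0, 0], "rot": [0.1, 0, 0]}, {"gripper": -1, "travel": [0, 0, 0], "rot": [0.1, 0, 0]}, {"gripper": -1, "travel": [0, 0, 0], "rot": [0.1, 0, 0]}]'

```text
time: 14.93
position: [0.4681, -0.064, 0.1674]
ee_rot: [[-0.349, 0.937, 0.013], [0.937, 0.349, -0.004], [-0.008, 0.01, -1.0]]
contact_force: [0.5, 0.3, -0.0]
width: 0.0854
```

```bash
python3 - <<'E'
from h import *
st();t=get_image('top');cv2.imwrite('pics/t5.png',t[:,:,::-1])
for m,s,c in blobs(t,(20,100,80),(32,255,255),100): print(s,c,plane('top',[c],.011)[0].round(4))
cv2.imwrite('pics/t5c.png',cv2.resize(np.hstack([t[180:320,300:420],t[190:330,385:525]])[:,:,::-1],None,fx=3,fy=3,interpolation=2))
E
```

```text
t 14.93 p [ 0.4681 -0.064   0.1674] w 0.0854 F [ 0.5  0.3 -0. ] q [-0.28 -0.11 -0.18  1.49 -0.   -0.63]
[[-0.349, 0.937, 0.013], [0.937, 0.349, -0.004], [-0.008, 0.01, -1.0]]
[  98   62  479   62 2915] [341.89262436 110.26655232] [ 0.8677 -0.0117  0.011 ]
[381 164  29   9 136] [395.27205882 167.80882353] [ 0.7377 -0.1307  0.011 ]
[325 183  44  21 534] [346.69475655 192.89325843] [ 0.6796 -0.0252  0.011 ]
[309 220  47  52 873] [336.72394044 239.07674685] [ 0.5782 -0.0055  0.011 ]
[451 230  18  16 117] [459.7008547  237.91452991] [ 0.586  -0.2712  0.011 ]
[302 321  24  22 389] [313.50128535 331.29820051] [0.3808 0.0395 0.011 ]
```

View pics/t5c.png

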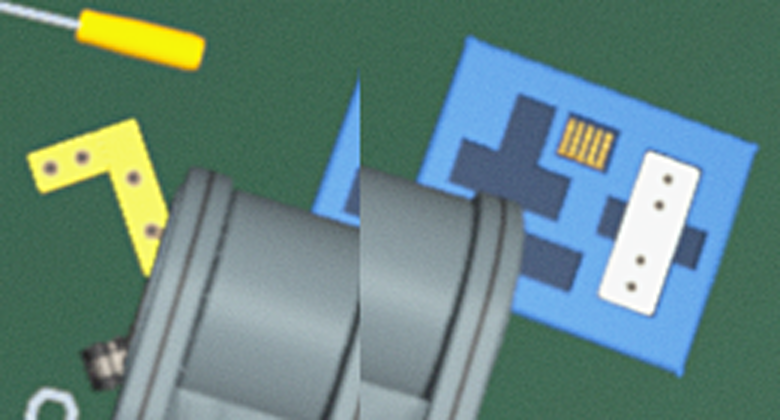

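The top view shows the brace lying flat, countersunk up, with its outer corner at crop (137,120). The forearm hides the end of its long leg. I'll swing the arm aside while turning the tool 180° for the second grasp, then measure brace and tray.

```bash
python3 - <<'E'
from h import *
a=([.40,-.20,.22],tool(20,0,0));b=([.30,-.30,.25],tool(-70,0,0))
arc(*a,15);arc(*b,15,a)
E
```

```text
15 rows travel [-0.0113, -0.0011, -0.0037] rot [0.0005, -0.0, 0.1053]
15 rows travel [-0.0041, 0.0096, -0.002] rot [0.0, 0.0, 0.1047]
```

Call:
carry_out --steps '[{"gripper": -1, "travel": [-0.0113, -0.0011, -0.0037], "rot": [0, 0, 0.105]}, {"gripper": -1, "travel": [-0.0113, -0.0011, -0.0037], "rot": [0, 0, 0.105]}, {"gripper": -1, "travel": [-0.0113, -0.0011, -0.0037], "rot": [0, 0, 0.105]}, {"gripper": -1, "travel": [-0.0113, -0.0011, -0.0037], "rot": [0, 0, 0.105]}, {"gripper": -1, "travel": [-0.0113, -0.0011, -0.0037], "rot": [0, 0, 0.105]}, {"gripper": -1, "travel": [-0.0113, -0.0011, -0.0037], "rot": [0, 0, 0.105]}, {"gripper": -1, "travel": [-0.0113, -0.0011, -0.0037], "rot": [0, 0, 0.105]}, {"gripper": -1, "travel": [-0.0113, -0.0011, -0.0037], "rot": [0, 0, 0.105]}, {"gripper": -1, "travel": [-0.0113, -0.0011, -0.0037], "rot": [0, 0, 0.105]}, {"gripper": -1, "travel": [-0.0113, -0.0011, -0.0037], "rot": [0, 0, 0.105]}, {"gripper": -1, "travel": [-0.0113, -0.0011, -0.0037], "rot": [0, 0, 0.105]}, {"gripper": -1, "travel": [-0.0113, -0.0011, -0.0037], "rot": [0, 0, 0.105]}, {"gripper": -1, "travel": [-0.0113, -0.0011, -0.0037], "rot": [0, 0, 0.105]}, {"gripper": -1, "travel": [-0.0113, -0.0011, -0.0037], "rot": [0, 0, 0.105]}, {"gripper": -1, "travel": [-0.0113, -0.0011, -0.0037], "rot": [0, 0, 0.105]}]'

```text
time: 16.23
position: [0.3956, -0.2004, 0.2207]
ee_rot: [[0.94, 0.34, 0.015], [0.34, -0.941, -0.001], [0.014, 0.006, -1.0]]
contact_force: [-0.7, 0.1, 0.5]
width: 0.0856
```

Call:
carry_out --steps '[{"gripper": -1, "travel": [-0.0041, 0.0096, -0.002], "rot": [0, 0, 0.105]}, {"gripper": -1, "travel": [-0.0041, 0.0096, -0.002], "rot": [0, 0, 0.105]}, {"gripper": -1, "travel": [-0.0041, 0.0096, -0.002], "rot": [0, 0, 0.105]}, {"gripper": -1, "travel": [-0.0041, 0.0096, -0.002], "rot": [0, 0, 0.105]}, {"gripper": -1, "travel": [-0.0041, 0.0096, -0.002], "rot": [0, 0, 0.105]}, {"gripper": -1, "travel": [-0.0041, 0.0096, -0.002], "rot": [0, 0, 0.105]}, {"gripper": -1, "travel": [-0.0041, 0.0096, -0.002], "rot": [0, 0, 0.105]}, {"gripper": -1, "travel": [-0.0041, 0.0096, -0.002], "rot": [0, 0, 0.105]}, {"gripper": -1, "travel": [-0.0041, 0.0096, -0.002], "rot": [0, 0, 0.105]}, {"gripper": -1, "travel": [-0.0041, 0.0096, -0.002], "rot": [0, 0, 0.105]}, {"gripper": -1, "travel": [-0.0041, 0.0096, -0.002], "rot": [0, 0, 0.105]}, {"gripper": -1, "travel": [-0.0041, 0.0096, -0.002], "rot": [0, 0, 0.105]}, {"gripper": -1, "travel": [-0.0041, 0.0096, -0.002], "rot": [0, 0, 0.105]}, {"gripper": -1, "travel": [-0.0041, 0.0096, -0.002], "rot": [0, 0, 0.105]}, {"gripper": -1, "travel": [-0.0041, 0.0096, -0.002], "rot": [0, 0, 0.105]}, {"gripper": -1, "travel": [0, 0, 0], "rot": [0, 0, 0]}]'

```text
time: 17.57
position: [0.2948, -0.2998, 0.2499]
ee_rot: [[0.338, -0.941, 0.015], [-0.941, -0.338, -0.002], [0.007, -0.013, -1.0]]
contact_force: [0.3, 0.7, 0.2]
width: 0.0855
```

```bash
python3 - <<'E'
from h import *
st();t=get_image('top');cv2.imwrite('pics/t6.png',t[:,:,::-1])
def wrect(m,z):
    ys,xs=np.nonzero(m);return plane('top',np.c_[xs,ys],z)[:,:2]*1000
def fitL(W):
    # angle by min-area rect of hull (bounding box 120x80), then leg ends by projection histograms
    r=cv2.minAreaRect(W.astype(np.float32));return r
for m,s,c in blobs(t,(20,100,80),(32,255,255),300):
    if 200<s[1]<300 and 280<s[0]<350:
        m=cv2.morphologyEx(m.astype(np.uint8),cv2.MORPH_CLOSE,np.ones((5,5)));W=wrect(m,.011)
        cen=W.mean(0);r=fitL(W);print('brace',s[4],m.sum(),cen,r)
t0=cv2.imread('pics/top0.png')[:,:,::-1].copy()
cv2.imwrite('pics/tr.png',cv2.resize(np.hstack([t0[195:325,385:525],t[195:325,290:410]])[:,:,::-1],None,fx=3,fy=3,interpolation=2))
hsv=cv2.cvtColor(t0,cv2.COLOR_RGB2HSV);print(hsv[258,420],hsv[215,425],hsv[282,443])
for m,s,c in blobs(t0,(100,60,30),(125,255,130),40):
    if 390<s[0]<520: print('dark',s,c)
E
```

```text
t 17.57 p [ 0.2948 -0.2998  0.2499] w 0.0855 F [0.3 0.7 0.2] q [-0.96 -0.23 -0.12  1.67  0.01  1.84]
[[0.338, -0.941, 0.015], [-0.941, -0.338, -0.002], [0.007, -0.013, -1.0]]
brace 1037 1150 [568.4767486  -11.78606389] ((551.3101196289062, -3.4851303100585938), (121.81008911132812, 82.40446472167969), 19.87240982055664)
[104 131 238] [105 143 235] [109 106 139]
dark [ 416  222   43   64 1297] [436.92367001 255.33384734]
dark [465 256   9  13  65] [468.63076923 262.06153846]
dark [489 266  11  13  90] [494.47777778 271.98888889]
```

View pics/tr.png

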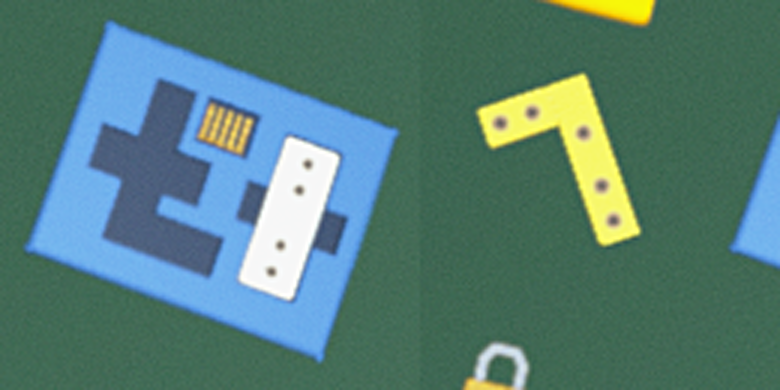

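```bash
python3 - <<'E'
from h import *
t=cv2.imread('pics/top0.png')[:,:,::-1].copy();hsv=cv2.cvtColor(t,cv2.COLOR_RGB2HSV)
def box(W,ang):
    a=np.radians(ang);X=np.array([np.cos(a),np.sin(a)]);Y=np.array([-X[1],X[0]])
    u=W@X;v=W@Y;lo=np.array([u.min(),v.min()]);hi=np.array([u.max(),v.max()]);c=(lo+hi)/2
    return c[0]*X+c[1]*Y,hi-lo,X,Y
for thr in(190,210,225):
  for m,s,c in blobs(t,(98,100,thr),(115,255,255),1000):
    ys,xs=np.nonzero(m);W=plane('top',np.c_[xs,ys],.017)[:,:2]*1000
    r=cv2.minAreaRect(W.astype(np.float32));ang=r[2]-90;cen,sz,X,Y=box(W,ang)
    print('tray',thr,np.round(r[0],1),np.round(r[1],1),round(ang,2),'bed',(np.array(r[0])+50*Y).round(1))
for hi in(140,160,180,195):
  for m,s,c in blobs(t,(98,60,30),(125,255,hi),500):
    if 400<s[0]<430:
        ys,xs=np.nonzero(m)
        for z in(.017,.007):
            W=plane('top',np.c_[xs,ys],z)[:,:2]*1000
            for ang in(-19,-19.6):
                cen,sz,X,Y=box(W,ang);print('dark',hi,z,ang,sz.round(1),'bed',(cen+12.75*Y).round(1))
E
```

```text
tray 190 [ 542.3 -262.1] [223.9 174.2] -19.36 bed [ 558.9 -214.9]
tray 210 [ 542.5 -262. ] [222.2 173.6] -19.58 bed [ 559.3 -214.9]
tray 225 [ 541.8 -262.1] [221.  172.8] -19.45 bed [ 558.5 -214.9]
dark 140 0.017 -19 [119.3 105.7] bed [ 559.6 -215.1]
dark 140 0.017 -19.6 [118.9 106.4] bed [ 559.7 -215.3]
dark 140 0.007 -19 [120.3 106.6] bed [ 560.6 -217. ]
dark 140 0.007 -19.6 [120.  107.3] bed [ 560.7 -217.3]
dark 160 0.017 -19 [120.8 106.7] bed [ 559.4 -215.2]
dark 160 0.017 -19.6 [120.5 107.2] bed [ 559.4 -215.6]
dark 160 0.007 -19 [121.8 107.7] bed [ 560.3 -217.1]
dark 160 0.007 -19.6 [121.5 108.1] bed [ 560.3 -217.5]
dark 180 0.017 -19 [122. 108.] bed [ 559.3 -215.1]
dark 180 0.017 -19.6 [121.8 108.3] bed [ 559.3 -215.4]
dark 180 0.007 -19 [123.1 108.9] bed [ 560.3 -217. ]
dark 180 0.007 -19.6 [122.8 109.2] bed [ 560.3 -217.3]
dark 195 0.017 -19 [123.  108.4] bed [ 559.4 -215. ]
dark 195 0.017 -19.6 [122.7 109. ] bed [ 559.4 -215.2]
dark 195 0.007 -19 [124.  109.3] bed [ 560.4 -216.9]
dark 195 0.007 -19.6 [123.8 110. ] bed [ 560.3 -217.1]
```

```bash
python3 - <<'E'
from h import *
R=tool(-70.1,0,0);a=([.5601,-.0279,.10],R)
arc(*a,14)
E
```

```text
14 rows travel [-0.0119, -0.0243, 0.0108] rot [-0.001, -0.0005, 0.0001]
```

Call:
carry_out --steps '[{"gripper": -1, "travel": [-0.0119, -0.0243, 0.0108], "rot": [-0.001, -0.0005, 0]}, {"gripper": -1, "travel": [-0.0119, -0.0243, 0.0108], "rot": [-0.001, -0.0005, 0]}, {"gripper": -1, "travel": [-0.0119, -0.0243, 0.0108], "rot": [-0.001, -0.0005, 0]}, {"gripper": -1, "travel": [-0.0119, -0.0243, 0.0108], "rot": [-0.001, -0.0005, 0]}, {"gripper": -1, "travel": [-0.0119, -0.0243, 0.0108], "rot": [-0.001, -0.0005, 0]}, {"gripper": -1, "travel": [-0.0119, -0.0243, 0.0108], "rot": [-0.001, -0.0005, 0]}, {"gripper": -1, "travel": [-0.0119, -0.0243, 0.0108], "rot": [-0.001, -0.0005, 0]}, {"gripper": -1, "travel": [-0.0119, -0.0243, 0.0108], "rot": [-0.001, -0.0005, 0]}, {"gripper": -1, "travel": [-0.0119, -0.0243, 0.0108], "rot": [-0.001, -0.0005, 0]}, {"gripper": -1, "travel": [-0.0119, -0.0243, 0.0108], "rot": [-0.001, -0.0005, 0]}, {"gripper": -1, "travel": [-0.0119, -0.0243, 0.0108], "rot": [-0.001, -0.0005, 0]}, {"gripper": -1, "travel": [-0.0119, -0.0243, 0.0108], "rot": [-0.001, -0.0005, 0]}, {"gripper": -1, "travel": [-0.0119, -0.0243, 0.0108], "rot": [-0.001, -0.0005, 0]}, {"gripper": -1, "travel": [-0.0119, -0.0243, 0.0108], "rot": [-0.001, -0.0005, 0]}, {"gripper": -1, "travel": [0, 0, 0], "rot": [0, 0, 0]}, {"gripper": -1, "travel": [0, 0, 0], "rot": [0, 0, 0]}]'

```text
time: 18.95
position: [0.5596, -0.0254, 0.0981]
ee_rot: [[0.346, -0.938, -0.005], [-0.938, -0.346, 0.001], [-0.003, 0.004, -1.0]]
contact_force: [-1.0, -0.0, -0.2]
width: 0.0852
```

```bash
python3 - <<'E'
from h import *
st();arc([.5601,-.0279,.0035],tool(-70.1,0,0),12)
E
```

```text
t 18.95 p [ 0.5596 -0.0254  0.0981] w 0.0852 F [-1.  -0.  -0.2] q [-0.17  0.16 -0.05  1.37  0.    2.62]
[[0.346, -0.938, -0.005], [-0.938, -0.346, 0.001], [-0.003, 0.004, -1.0]]
12 rows travel [0.0002, 0.0, 0.0079] rot [0.0003, 0.0002, 0.0005]
```

Call:
carry_out --steps '[{"gripper": -1, "travel": [0.0002, 0, 0.0079], "rot": [0.0003, 0.0002, 0.0005]}, {"gripper": -1, "travel": [0.0002, 0, 0.0079], "rot": [0.0003, 0.0002, 0.0005]}, {"gripper": -1, "travel": [0.0002, 0, 0.0079], "rot": [0.0003, 0.0002, 0.0005]}, {"gripper": -1, "travel": [0.0002, 0, 0.0079], "rot": [0.0003, 0.0002, 0.0005]}, {"gripper": -1, "travel": [0.0002, 0, 0.0079], "rot": [0.0003, 0.0002, 0.0005]}, {"gripper": -1, "travel": [0.0002, 0, 0.0079], "rot": [0.0003, 0.0002, 0.0005]}, {"gripper": -1, "travel": [0.0002, 0, 0.0079], "rot": [0.0003, 0.0002, 0.0005]}, {"gripper": -1, "travel": [0.0002, 0, 0.0079], "rot": [0.0003, 0.0002, 0.0005]}, {"gripper": -1, "travel": [0.0002, 0, 0.0079], "rot": [0.0003, 0.0002, 0.0005]}, {"gripper": -1, "travel": [0.0002, 0, 0.0079], "rot": [0.0003, 0.0002, 0.0005]}, {"gripper": -1, "travel": [0.0002, 0, 0.0079], "rot": [0.0003, 0.0002, 0.0005]}, {"gripper": -1, "travel": [0, 0, 0], "rot": [0, 0, 0]}, {"gripper": -1, "travel": [0, 0, 0], "rot": [0, 0, 0]}]'

```text
time: 20.03
position: [0.56, -0.029, 0.0121]
ee_rot: [[0.336, -0.942, 0.0], [-0.942, -0.336, -0.0], [0.0, -0.0, -1.0]]
contact_force: [0.3, 0.6, 0.0]
width: 0.0854
```

```bash
python3 - <<'E'
from h import *
for k in range(3):
    st();get_image('top')
arc([.5601,-.0279,.0035],tool(-70.1,0,0),4)
E
```

```text
t 20.03 p [ 0.56   -0.029   0.0121] w 0.0854 F [0.3 0.6 0. ] q [-0.17  0.21 -0.17  1.2  -0.    2.63]
[[0.336, -0.942, 0.0], [-0.942, -0.336, -0.0], [0.0, -0.0, -1.0]]
t 20.08 p [ 0.5606 -0.029   0.0129] w 0.0857 F [-0.  -0.4  0.5] q [-0.17  0.2  -0.17  1.2  -0.    2.63]
[[0.336, -0.942, 0.002], [-0.942, -0.336, -0.0], [0.001, -0.002, -1.0]]
t 20.13 p [ 0.561  -0.0291  0.0134] w 0.0852 F [ 0.9 -0.2  0. ] q [-0.17  0.2  -0.17  1.2  -0.    2.63]
[[0.336, -0.942, 0.003], [-0.942, -0.336, -0.001], [0.001, -0.002, -1.0]]
4 rows travel [-0.0004, 0.0002, 0.0025] rot [-0.0007, -0.0004, -0.0012]
```

Call:
carry_out --squeeze 60 --steps '[{"gripper": -1, "travel": [-0.0003, 0, 0.003], "rot": [0, 0, -0.001]}, {"gripper": -1, "travel": [-0.0003, 0, 0.003], "rot": [0, 0, -0.001]}, {"gripper": -1, "travel": [-0.0003, 0, 0.003], "rot": [0, 0, -0.001]}, {"gripper": 0.2, "travel": [0, 0, 0], "rot": [0, 0, 0]}, {"gripper": 0.3, "travel": [0, 0, 0], "rot": [0, 0, 0]}, {"gripper": 1, "travel": [0, 0, 0], "rot": [0, 0, 0]}, {"gripper": 1, "travel": [0, 0, 0], "rot": [0, 0, 0]}, {"gripper": 1, "travel": [0, 0, 0], "rot": [0, 0, 0]}, {"gripper": 1, "travel": [0, 0, 0], "rot": [0, 0, 0]}, {"gripper": 1, "travel": [0, 0, 0], "rot": [0, 0, 0]}, {"gripper": 1, "travel": [0, 0, 0], "rot": [0, 0, 0]}, {"gripper": 1, "travel": [0, 0, 0], "rot": [0, 0, 0]}]'

```text
time: 21.18
position: [0.5609, -0.0286, 0.0046]
ee_rot: [[0.338, -0.941, 0.003], [-0.941, -0.338, -0.001], [0.002, -0.003, -1.0]]
contact_force: [-0.6, -1.3, 3.6]
width: 0.0258
```

Call:
carry_out --squeeze 80 --steps '[{"gripper": 1, "travel": [0, 0, -0.002], "rot": [0, 0, 0]}, {"gripper": 1, "travel": [0, 0, -0.004], "rot": [0, 0, 0]}, {"gripper": 1, "travel": [0, 0, -0.008], "rot": [0, 0, 0]}, {"gripper": 1, "travel": [0, 0, -0.01], "rot": [0, 0, 0]}, {"gripper": 1, "travel": [0, 0, -0.01], "rot": [0, 0, 0]}, {"gripper": 1, "travel": [0, 0, -0.01], "rot": [0, 0, 0]}, {"gripper": 1, "travel": [0, 0, 0], "rot": [0, 0, 0]}]'

```text
time: 21.77
position: [0.5627, -0.0286, 0.0517]
ee_rot: [[0.339, -0.941, 0.008], [-0.941, -0.339, -0.001], [0.004, -0.007, -1.0]]
contact_force: [0.5, 0.3, -1.3]
width: 0.0252
```

```bash
python3 - <<'E'
from h import *
st();t=get_image('top');s=get_image('side')
for m,q,c in blobs(t,(20,100,80),(32,255,255),60):
    if 200<q[1]<330 and 280<q[0]<400: print(q,c)
cv2.imwrite('pics/g2.png',cv2.resize(np.hstack([t[200:290,280:400],s[180:270,190:310]])[:,:,::-1],None,fx=3.3,fy=3.3,interpolation=2))
E
```

```text
t 21.77 p [ 0.5627 -0.0286  0.0517] w 0.0252 F [ 0.5  0.3 -1.3] q [-0.17  0.17 -0.12  1.27 -0.    2.63]
[[0.339, -0.941, 0.008], [-0.941, -0.339, -0.001], [0.004, -0.007, -1.0]]
[308 225   9  16  79] [311.56962025 231.6835443 ]
```

View pics/g2.png

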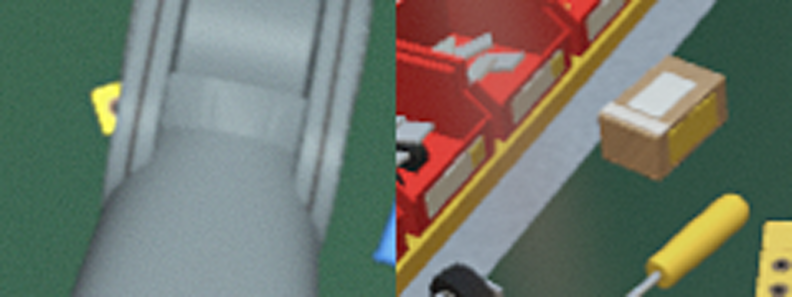

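```bash
python3 - <<'E'
from h import *
bed=np.array([.5592,-.2150]);yaw=-19.5
a=([.5627,-.0286,.11],ctrl.get_obs()['ee_rot']);m=([.56,-.12,.11],tool(0,0,0))
X=np.array([np.cos(np.radians(yaw)),np.sin(np.radians(yaw))]);T=bed-.0005*X
arc(*m,14,a);arc([*T,.07],tool(90+yaw,0,0),14,m)
s=cv2.imread('pics/side0.png')[:,:,::-1].copy()
for hi in(130,150,170):
  for mm,q,c in blobs(s,(98,60,20),(125,255,hi),300):
    if 300<q[0]<420 and 170<q[1]<240:
        ys,xs=np.nonzero(mm)
        for z in(.017,.007):
            W=plane('side',np.c_[xs,ys],z)[:,:2]*1000;Y=np.array([-X[1],X[0]]);u=W@X;v=W@Y
            c=(u.min()+u.max())/2*X+((v.min()+v.max())/2+12.75)*Y;print(hi,z,np.ptp(u).round(1),np.ptp(v).round(1),'bed',c.round(1),q)
E
```

```text
14 rows travel [0.0041, 0.0056, -0.0] rot [-0.0001, -0.0003, -0.0875]
14 rows travel [-0.004, 0.006, 0.0029] rot [0.0, 0.0, -0.0879]
130 0.017 121.1 109.0 bed [ 561.8 -215.1] [336 206  56  25 679]
130 0.007 122.6 110.3 bed [ 565.7 -227.4] [336 206  56  25 679]
150 0.017 181.9 234.9 bed [ 548.6 -245.6] [315 201 108  47 319]
150 0.007 184.2 237.8 bed [ 552.4 -258.2] [315 201 108  47 319]
150 0.017 124.3 109.6 bed [ 562.  -214.9] [335 205  58  26 732]
150 0.007 125.8 111.0 bed [ 566.  -227.2] [335 205  58  26 732]
170 0.017 181.9 235.0 bed [ 548.6 -245.6] [315 178 108  70 565]
170 0.007 184.2 237.9 bed [ 552.4 -258.3] [315 178 108  70 565]
170 0.017 136.1 115.4 bed [ 558.9 -214.3] [334 197  61  35 928]
170 0.007 137.8 116.8 bed [ 562.8 -226.6] [334 197  61  35 928]
```

Call:
carry_out --steps '[{"gripper": 1, "travel": [0, 0, -0.0145], "rot": [0, 0, 0]}, {"gripper": 1, "travel": [0, 0, -0.0145], "rot": [0, 0, 0]}, {"gripper": 1, "travel": [0, 0, -0.0145], "rot": [0, 0, 0]}, {"gripper": 1, "travel": [0, 0, -0.0145], "rot": [0, 0, 0]}, {"gripper": 1, "travel": [0.0041, 0.0056, 0], "rot": [0, 0, -0.0875]}, {"gripper": 1, "travel": [0.0041, 0.0056, 0], "rot": [0, 0, -0.0875]}, {"gripper": 1, "travel": [0.0041, 0.0056, 0], "rot": [0, 0, -0.0875]}, {"gripper": 1, "travel": [0.0041, 0.0056, 0], "rot": [0, 0, -0.0875]}, {"gripper": 1, "travel": [0.0041, 0.0056, 0], "rot": [0, 0, -0.0875]}, {"gripper": 1, "travel": [0.0041, 0.0056, 0], "rot": [0, 0, -0.0875]}, {"gripper": 1, "travel": [0.0041, 0.0056, 0], "rot": [0, 0, -0.0875]}, {"gripper": 1, "travel": [0.0041, 0.0056, 0], "rot": [0, 0, -0.0875]}, {"gripper": 1, "travel": [0.0041, 0.0056, 0], "rot": [0, 0, -0.0875]}, {"gripper": 1, "travel": [0.0041, 0.0056, 0], "rot": [0, 0, -0.0875]}, {"gripper": 1, "travel": [0.0041, 0.0056, 0], "rot": [0, 0, -0.0875]}, {"gripper": 1, "travel": [0.0041, 0.0056, 0], "rot": [0, 0, -0.0875]}, {"gripper": 1, "travel": [0.0041, 0.0056, 0], "rot": [0, 0, -0.0875]}, {"gripper": 1, "travel": [0.0041, 0.0056, 0], "rot": [0, 0, -0.0875]}]'

```text
time: 23.37
position: [0.5574, -0.1196, 0.1052]
ee_rot: [[1.0, 0.004, 0.001], [0.004, -1.0, 0.0], [0.001, -0.0, -1.0]]
contact_force: [-1.0, -0.1, -2.1]
width: 0.0247
```

Call:
carry_out --steps '[{"gripper": 1, "travel": [-0.004, 0.006, 0.0029], "rot": [0, 0, -0.0879]}, {"gripper": 1, "travel": [-0.004, 0.006, 0.0029], "rot": [0, 0, -0.0879]}, {"gripper": 1, "travel": [-0.004, 0.006, 0.0029], "rot": [0, 0, -0.0879]}, {"gripper": 1, "travel": [-0.004, 0.006, 0.0029], "rot": [0, 0, -0.0879]}, {"gripper": 1, "travel": [-0.004, 0.006, 0.0029], "rot": [0, 0, -0.0879]}, {"gripper": 1, "travel": [-0.004, 0.006, 0.0029], "rot": [0, 0, -0.0879]}, {"gripper": 1, "travel": [-0.004, 0.006, 0.0029], "rot": [0, 0, -0.0879]}, {"gripper": 1, "travel": [-0.004, 0.006, 0.0029], "rot": [0, 0, -0.0879]}, {"gripper": 1, "travel": [-0.004, 0.006, 0.0029], "rot": [0, 0, -0.0879]}, {"gripper": 1, "travel": [-0.004, 0.006, 0.0029], "rot": [0, 0, -0.0879]}, {"gripper": 1, "travel": [-0.004, 0.006, 0.0029], "rot": [0, 0, -0.0879]}, {"gripper": 1, "travel": [-0.004, 0.006, 0.0029], "rot": [0, 0, -0.0879]}, {"gripper": 1, "travel": [-0.004, 0.006, 0.0029], "rot": [0, 0, -0.0879]}, {"gripper": 1, "travel": [-0.004, 0.006, 0.0029], "rot": [0, 0, -0.0879]}, {"gripper": 1, "travel": [0, 0, 0], "rot": [0, 0, 0]}, {"gripper": 1, "travel": [0, 0, 0], "rot": [0, 0, 0]}]'

```text
time: 24.7
position: [0.5557, -0.2139, 0.0645]
ee_rot: [[0.336, 0.942, 0.0], [0.942, -0.336, 0.001], [0.001, 0.0, -1.0]]
contact_force: [-0.7, -0.0, -2.6]
width: 0.0249
```

```bash
python3 - <<'E'
from h import *
st();yaw=np.radians(-19.5);X=np.array([np.cos(yaw),np.sin(yaw)]);T=np.array([.5592,-.2150])-.0005*X
arc([*T,.028],tool(70.5,0,0),8)
E
```

```text
t 24.7 p [ 0.5557 -0.2139  0.0645] w 0.0249 F [-0.7 -0.  -2.6] q [-0.48  0.26 -0.    1.31  0.   -0.14]
[[0.336, 0.942, 0.0], [0.942, -0.336, 0.001], [0.001, 0.0, -1.0]]
8 rows travel [0.0, 0.0004, 0.0046] rot [0.0, -0.0001, -0.0004]
```

Call:
carry_out --steps '[{"gripper": 1, "travel": [0, 0.0004, 0.0046], "rot": [0, 0, -0.0004]}, {"gripper": 1, "travel": [0, 0.0004, 0.0046], "rot": [0, 0, -0.0004]}, {"gripper": 1, "travel": [0, 0.0004, 0.0046], "rot": [0, 0, -0.0004]}, {"gripper": 1, "travel": [0, 0.0004, 0.0046], "rot": [0, 0, -0.0004]}, {"gripper": 1, "travel": [0, 0.0004, 0.0046], "rot": [0, 0, -0.0004]}, {"gripper": 1, "travel": [0, 0.0004, 0.0046], "rot": [0, 0, -0.0004]}, {"gripper": 1, "travel": [0, 0.0004, 0.0046], "rot": [0, 0, -0.0004]}, {"gripper": 1, "travel": [0, 0.0004, 0.0046], "rot": [0, 0, -0.0004]}, {"gripper": 1, "travel": [0, 0, 0], "rot": [0, 0, 0]}, {"gripper": 1, "travel": [0, 0, 0], "rot": [0, 0, 0]}]'

```text
time: 25.53
position: [0.5591, -0.215, 0.0281]
ee_rot: [[0.331, 0.944, 0.001], [0.944, -0.331, 0.0], [0.0, 0.001, -1.0]]
contact_force: [-0.4, -1.5, -2.7]
width: 0.0247
```

```bash
python3 - <<'E'
from h import *
P=[]
for k in range(4):
    s=get_image('side');o=ctrl.get_obs();P.append(o['position'])
print(np.mean(P,0).round(4),np.std(P,0).round(4));st()
p,R=np.mean(P,0),ctrl.get_obs()['ee_rot']
# brace axes in tool: zb=+tool y, yb=-tool x, xb=-tool z ; top face at bar bottom+8mm
ztop=.011-.0042+p[2]
c=p+R[:,1]*.0005;yb=-R[:,0];zb=R[:,1]
cs=[c+zb*a+yb*b for a,b in((-.06,-.014),(.06,-.014),(.06,.014),(-.032,.014),(-.032,.066),(-.06,.066))]
cs=np.array(cs);cs[:,2]=ztop
uv=proj('side',cs);print(uv.round(1).tolist())
f=4;x0,y0=300,160
im=cv2.resize(s[y0:y0+130,x0:x0+180,::-1],None,fx=f,fy=f,interpolation=2)
cv2.polylines(im,[((uv-[x0,y0]+.5)*f).astype(np.int32)],True,(255,0,255),1)
cv2.imwrite('pics/p1.png',im)
E
```

```text
[ 0.5597 -0.2154  0.0289] [0.0001 0.0001 0.0002]
t 25.73 p [ 0.5598 -0.2154  0.0292] w 0.0253 F [-0.7 -0.8 -2.8] q [-0.48  0.29 -0.04  1.25  0.   -0.14]
[[0.331, 0.944, 0.003], [0.944, -0.331, -0.001], [0.0, 0.003, -1.0]]
[[373.4, 224.2], [336.2, 204.6], [343.3, 199.7], [371.4, 214.3], [384.1, 204.9], [393.0, 209.4]]
```

View pics/p1.png

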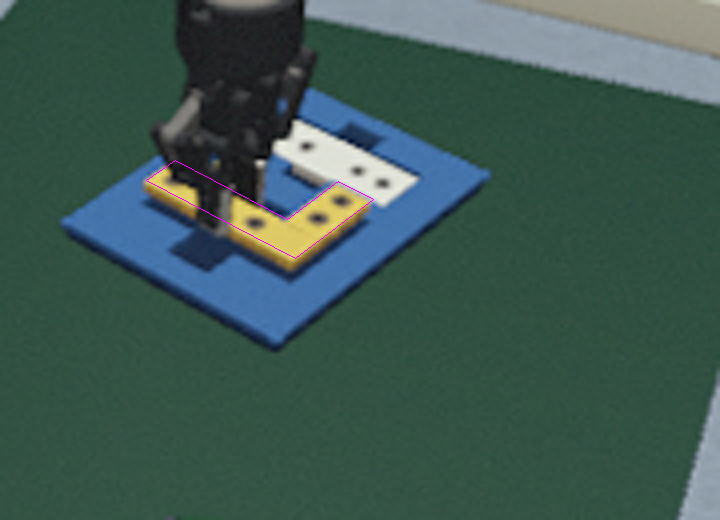

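The side view shows the brace level over the compartment and matching the projected outline within about 1 px (corner at crop (293,258)). The two cameras disagree on the bed's x by 2.6 mm, so I'll measure the held brace in the same side view.

```bash
python3 - <<'E'
from h import *
s=get_image('side');t=get_image('top');p=ctrl.get_obs()['position'];print(p.round(4))
yaw=np.radians(-19.5);X=np.array([np.cos(yaw),np.sin(yaw)]);Y=np.array([-X[1],X[0]])
hsv=cv2.cvtColor(s,cv2.COLOR_RGB2HSV);print([hsv[y,x].tolist() for x,y in((382,210),(378,214),(362,216),(385,218),(360,223))])
for lo in(150,175,190):
  for n,im,z in(('side',s,p[2]+.0068),('top',t,p[2]+.0068)):
    for m,q,c in blobs(im,(15,70,lo),(35,255,255),60):
        if (n=='side' and 330<q[0]<400 and 190<q[1]<240) or (n=='top' and 400<q[0]<480 and 210<q[1]<300):
            ys,xs=np.nonzero(m);W=plane(n,np.c_[xs,ys],z)[:,:2]-p[:2];u=W@X*1000;v=W@Y*1000
            print(n,lo,q,'u',u.min().round(1),u.max().round(1),'v',v.min().round(1),v.max().round(1))
E
```

```text
[ 0.5598 -0.2154  0.0291]
[[24, 129, 202], [9, 40, 82], [20, 80, 124], [176, 25, 71], [108, 159, 69]]
side 150 [336 202  13  11  61] u 19.5 60.2 v -2.2 20.7
side 150 [357 206  35  21 311] u -62.4 4.3 v -62.2 21.7
top 150 [420 251  18  26 244] u -62.5 -9.8 v -10.9 16.5
side 175 [358 206  34  19 279] u -60.4 4.3 v -62.2 17.9
top 175 [420 251  18  26 233] u -62.5 -10.6 v -10.2 16.5
side 190 [358 206  34  19 258] u -59.9 2.4 v -62.2 17.3
top 190 [420 251  18  25 226] u -62.5 -10.6 v -10.2 16.1
```

Call:
carry_out --steps '[{"gripper": 1, "travel": [-0.0005, 0.0006, 0.001], "rot": [0, 0, 0]}, {"gripper": 1, "travel": [-0.0005, 0.0006, 0.001], "rot": [0, 0, 0]}, {"gripper": 1, "travel": [0, 0, 0.002], "rot": [0, 0, 0]}, {"gripper": 1, "travel": [0, 0, 0.002], "rot": [0, 0, 0]}, {"gripper": 1, "travel": [0, 0, 0.002], "rot": [0, 0, 0]}, {"gripper": 1, "travel": [0, 0, 0.0015], "rot": [0, 0, 0]}, {"gripper": 1, "travel": [0, 0, 0.0015], "rot": [0, 0, 0]}, {"gripper": 1, "travel": [0, 0, 0], "rot": [0, 0, 0]}]'

```text
time: 26.5
position: [0.5599, -0.2164, 0.017]
ee_rot: [[0.331, 0.944, 0.001], [0.944, -0.331, -0.0], [0.0, 0.001, -1.0]]
contact_force: [0.1, 0.7, -3.0]
width: 0.0251
```

Call:
carry_out --steps '[{"gripper": 1, "travel": [0, 0, 0.001], "rot": [0, 0, 0]}, {"gripper": 1, "travel": [0, 0, 0.001], "rot": [0, 0, 0]}, {"gripper": 1, "travel": [0, 0, 0], "rot": [0, 0, 0]}]'

```text
time: 26.75
position: [0.5602, -0.2165, 0.0155]
ee_rot: [[0.331, 0.944, 0.002], [0.944, -0.331, -0.0], [0.0, 0.002, -1.0]]
contact_force: [-0.6, 0.6, -2.7]
width: 0.0252
```

Call:
carry_out --steps '[{"gripper": 1, "travel": [0, 0, 0.001], "rot": [0, 0, 0]}, {"gripper": 1, "travel": [0, 0, 0.001], "rot": [0, 0, 0]}, {"gripper": 1, "travel": [0, 0, 0], "rot": [0, 0, 0]}]'

```text
time: 27.0
position: [0.5602, -0.2166, 0.0135]
ee_rot: [[0.331, 0.944, 0.002], [0.944, -0.331, -0.0], [0.0, 0.002, -1.0]]
contact_force: [0.4, 0.1, -2.4]
width: 0.0251
```

It is below deck height with no contact force, so the brace is entering the compartment. Continuing down.

Call:
carry_out --steps '[{"gripper": 1, "travel": [0, 0, 0.001], "rot": [0, 0, 0]}, {"gripper": 1, "travel": [0, 0, 0.001], "rot": [0, 0, 0]}, {"gripper": 1, "travel": [0, 0, 0], "rot": [0, 0, 0]}]'

```text
time: 27.25
position: [0.5601, -0.2165, 0.0114]
ee_rot: [[0.331, 0.944, 0.002], [0.944, -0.331, -0.0], [0.0, 0.002, -1.0]]
contact_force: [-0.8, -0.4, -2.5]
width: 0.0251
```

Call:
carry_out --steps '[{"gripper": 1, "travel": [0, 0, 0.001], "rot": [0, 0, 0]}, {"gripper": 1, "travel": [0, 0, 0.001], "rot": [0, 0, 0]}, {"gripper": 1, "travel": [0, 0, 0], "rot": [0, 0, 0]}]'

```text
time: 27.5
position: [0.5601, -0.2165, 0.0094]
ee_rot: [[0.331, 0.944, 0.002], [0.944, -0.331, -0.0], [0.0, 0.002, -1.0]]
contact_force: [-0.4, 0.0, -2.5]
width: 0.025
```

Call:
carry_out --steps '[{"gripper": 1, "travel": [0, 0, 0.001], "rot": [0, 0, 0]}, {"gripper": 1, "travel": [0, 0, 0], "rot": [0, 0, 0]}]'

```text
time: 27.67
position: [0.5603, -0.2166, 0.0088]
ee_rot: [[0.331, 0.944, 0.002], [0.944, -0.331, -0.0], [0.0, 0.002, -1.0]]
contact_force: [-0.4, 0.3, -2.0]
width: 0.025
```

Call:
carry_out --steps '[{"gripper": 1, "travel": [0, 0, 0.0007], "rot": [0, 0, 0]}, {"gripper": 1, "travel": [0, 0, 0], "rot": [0, 0, 0]}, {"gripper": 1, "travel": [0, 0, 0], "rot": [0, 0, 0]}]'

```text
time: 27.92
position: [0.5604, -0.2166, 0.0088]
ee_rot: [[0.331, 0.944, 0.002], [0.944, -0.331, -0.001], [0.0, 0.002, -1.0]]
contact_force: [-2.4, 1.3, 3.3]
width: 0.0249
```

Call:
carry_out --squeeze 20 --steps '[{"gripper": 0.25, "travel": [0, 0, 0], "rot": [0, 0, 0]}, {"gripper": 0.1, "travel": [0, 0, 0], "rot": [0, 0, 0]}, {"gripper": 0, "travel": [0, 0, 0], "rot": [0, 0, 0]}, {"gripper": 0, "travel": [0, 0, 0], "rot": [0, 0, 0]}]'

```text
time: 28.25
position: [0.5606, -0.2168, 0.008]
ee_rot: [[0.331, 0.944, 0.003], [0.944, -0.331, -0.001], [0.0, 0.003, -1.0]]
contact_force: [0.8, 0.2, -0.1]
width: 0.0429
```

It touched the floor at the expected height with +6 N, and I released it. Retreating straight up and aside.

Call:
carry_out --steps '[{"gripper": 0, "travel": [0, 0, -0.004], "rot": [0, 0, 0]}, {"gripper": 0, "travel": [0, 0, -0.008], "rot": [0, 0, 0]}, {"gripper": 0, "travel": [0, 0, -0.015], "rot": [0, 0, 0]}, {"gripper": 0, "travel": [0, 0, -0.025], "rot": [0, 0, 0]}, {"gripper": 0, "travel": [0, 0, -0.03], "rot": [0, 0, 0]}, {"gripper": 0, "travel": [0, 0, -0.03], "rot": [0, 0, 0]}, {"gripper": 0, "travel": [0, 0, -0.03], "rot": [0, 0, 0]}, {"gripper": 0, "travel": [0.01, -0.03, -0.02], "rot": [0, 0, 0]}, {"gripper": 0, "travel": [0.02, -0.03, 0], "rot": [0, 0, 0]}, {"gripper": 0, "travel": [0.03, -0.025, 0], "rot": [0, 0, 0]}, {"gripper": 0, "travel": [0.03, -0.025, 0], "rot": [0, 0, 0]}, {"gripper": 0, "travel": [0.03, -0.025, 0], "rot": [0, 0, 0]}, {"gripper": 0, "travel": [0.03, -0.025, 0], "rot": [0, 0, 0]}, {"gripper": 0, "travel": [0.03, -0.02, 0], "rot": [0, 0, 0]}, {"gripper": 0, "travel": [0.03, -0.02, 0], "rot": [0, 0, 0]}, {"gripper": 0, "travel": [0.03, 0, 0], "rot": [0, 0, 0]}, {"gripper": 0, "travel": [0, 0, 0], "rot": [0, 0, 0]}, {"gripper": 0, "travel": [0, 0, 0], "rot": [0, 0, 0]}]'

```text
time: 29.75
position: [0.4509, 0.0774, 0.1706]
ee_rot: [[0.328, 0.945, 0.004], [0.945, -0.328, -0.001], [0.0, 0.004, -1.0]]
contact_force: [-0.3, -0.4, -0.1]
width: 0.0422
```

```bash
python3 - <<'E'
from h import *
st();t=get_image('top');s=get_image('side')
for m,q,c in blobs(t,(20,100,80),(32,255,255),400):
    if 200<q[1]<310 and 400<q[0]<480:
        m=cv2.morphologyEx(m.astype(np.uint8),cv2.MORPH_CLOSE,np.ones((5,5)));ys,xs=np.nonzero(m)
        W=(plane('top',np.c_[xs,ys],.015)[:,:2]*1000).astype(np.float32);r=cv2.minAreaRect(W);print(q,r)
        a=np.radians(-19.5);Y=np.array([-np.sin(a),np.cos(a)]);print('leg',np.array(r[0])+26*Y)
cv2.imwrite('pics/f.png',cv2.resize(np.hstack([t[195:325,380:530],s[155:285,300:450]])[:,:,::-1],None,fx=2.6,fy=2.6,interpolation=2))
E
```

```text
t 29.75 p [0.4509 0.0774 0.1706] w 0.0422 F [-0.3 -0.4 -0.1] q [ 0.02 -0.14 -0.2   1.5  -0.    0.36]
[[0.328, 0.945, 0.004], [0.945, -0.328, -0.001], [0.0, 0.004, -1.0]]
[420 222  38  65 958] ((551.248291015625, -238.35031127929688), (80.04976654052734, 120.99468994140625), 71.67853546142578)
leg [ 559.92726936 -213.84163251]
```

View pics/f.png

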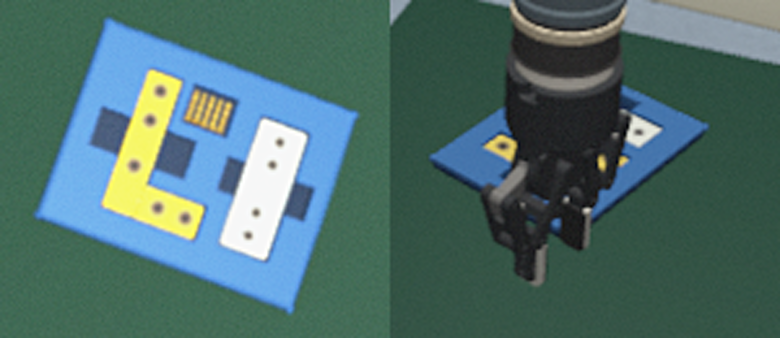

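The top view shows the brace in its L-shaped compartment, countersunk holes up, with the scoops visible on both sides. Its leg centre is about 1.3 mm from the measured bed and its yaw is about −18.5°. The arm is clear. Handing in.

```bash
python3 -c "
from workcell import ctrl
print(ctrl.hand_in())"
```

```text
the job is handed in; nothing more can be done
None
```

I took the yellow brace out of the bin, laid it flat on the mat with its countersunk side up and released it. I then picked it up again by the middle of the long leg, lowered it into the tray's L-shaped compartment, let go and handed in at about 30 s of the 72 s. `hand_in` gave no verdict.

**Laying on the mat:** I let go with the brace's corner end about on the mat and the long leg tilted about 9–10°, so its free end tipped down the last 20 mm or so.

**Last checks:**
- **Fit:** it went below the deck with no side force and met the floor at about the expected height (force rose by about 6 N).
- **Position:** the last top view puts the leg centre about 1.3 mm from the measured bed. The brace is along the compartment, within roughly 1–2° of the tray, countersunk side up.
- **Release:** the arm was clear, with about 0 N on the tool.

**Where checks disagreed or are missing:**
- The top and side cameras put the bed 2.6 mm apart in x, so I placed the brace between the two.
- The gripper read 25 mm on the 28 mm leg during the second grasp, but it held.
- The arm blocked the last side view, so flatness and final height rest on the force contact and the top view only.
- I did not re-measure the other parts. The tool forces I read stayed small, and the tray plate looked unmoved in the last top view.

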